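# Clear the hearth and lay its firebrick heat wall

### The job

Get the jeweller's hearth ready for soldering: first take the copper basket off the hearth board and hang it by its bail on the hook of the stand. Then build the heat wall with all the loose firebricks there are, in running bond: a full first course of four on the outlined spaces of the board, and after that every remaining brick flat on top in a second course, each centred over a joint between two bricks below, in line with the wall. Leave the other things on the bench where they are, set everything to rest and let go.

Things in the scene. Friction and masses are not known exactly. Their poses are not given: they have to be found in the camera images.
- brick_a: one of up to seven identical loose buff firebricks, 80 x 44 x 26 mm, about 170 g; between five and seven are present (None from the start if absent). Origin: centre of the underside; x along the 80 mm length, y across the 44 mm width, z up. They start flat on the bench, 26 mm high, lengths roughly along world x. Interchangeable; either end or face may go either way round.
- brick_b: one of up to seven identical loose buff firebricks, 80 x 44 x 26 mm, about 170 g; between five and seven are present (None from the start if absent). Origin: centre of the underside; x along the 80 mm length, y across the 44 mm width, z up. They start flat on the bench, 26 mm high, lengths roughly along world x. Interchangeable; either end or face may go either way round.
- brick_c: one of up to seven identical loose buff firebricks, 80 x 44 x 26 mm, about 170 g; between five and seven are present (None from the start if absent). Origin: centre of the underside; x along the 80 mm length, y across the 44 mm width, z up. They start flat on the bench, 26 mm high, lengths roughly along world x. Interchangeable; either end or face may go either way round.
- brick_d: one of up to seven identical loose buff firebricks, 80 x 44 x 26 mm, about 170 g; between five and seven are present (None from the start if absent). Origin: centre of the underside; x along the 80 mm length, y across the 44 mm width, z up. They start flat on the bench, 26 mm high, lengths roughly along world x. Interchangeable; either end or face may go either way round.
- brick_e: one of up to seven identical loose buff firebricks, 80 x 44 x 26 mm, about 170 g; between five and seven are present (None from the start if absent). Origin: centre of the underside; x along the 80 mm length, y across the 44 mm width, z up. They start flat on the bench, 26 mm high, lengths roughly along world x. Interchangeable; either end or face may go either way round.
- brick_f: one of up to seven identical loose buff firebricks, 80 x 44 x 26 mm, about 170 g; between five and seven are present (None from the start if absent). Origin: centre of the underside; x along the 80 mm length, y across the 44 mm width, z up. They start flat on the bench, 26 mm high, lengths roughly along world x. Interchangeable; either end or face may go either way round.
- brick_g: one of up to seven identical loose buff firebricks, 80 x 44 x 26 mm, about 170 g; between five and seven are present (None from the start if absent). Origin: centre of the underside; x along the 80 mm length, y across the 44 mm width, z up. They start flat on the bench, 26 mm high, lengths roughly along world x. Interchangeable; either end or face may go either way round.
- hearth: flat grey hearth board fixed to the bench, 110 x 360 x 12 mm, origin at the centre of its underside. x across the 110 mm, y along the 360 mm, z up. On its top a row of four brick spaces runs along y, each outlined by dark lines 85 mm apart in y and 50 mm in x (brick plus a 5 mm joint). Place and yaw vary.
- bed0 (a point): centre of outlined space 0 on the hearth board's top face (12 mm above the bench), at y = -127.5 mm from the board's centre: where the origin of a first-course brick goes, its length along the board's y. Axes as hearth.
- bed1 (a point): centre of outlined space 1 on the hearth board's top face (12 mm above the bench), at y = -42.5 mm from the board's centre: where the origin of a first-course brick goes, its length along the board's y. Axes as hearth.
- bed2 (a point): centre of outlined space 2 on the hearth board's top face (12 mm above the bench), at y = 42.5 mm from the board's centre: where the origin of a first-course brick goes, its length along the board's y. Axes as hearth.
- bed3 (a point): centre of outlined space 3 on the hearth board's top face (12 mm above the bench), at y = 127.5 mm from the board's centre: where the origin of a first-course brick goes, its length along the board's y. Axes as hearth.
- top0 (a point): second-course place: 38 mm above the bench, over the joint between spaces 0 and 1; where the origin of a second-course brick goes, length along the board's y. Axes as hearth.
- top1 (a point): second-course place: 38 mm above the bench, over the joint between spaces 1 and 2; where the origin of a second-course brick goes, length along the board's y. Axes as hearth.
- top2 (a point): second-course place: 38 mm above the bench, over the joint between spaces 2 and 3; where the origin of a second-course brick goes, length along the board's y. Axes as hearth.
- basket: loose copper pickling basket, about 120 g: round cup, 66 mm across at the foot, 84 mm at the rim, 45 mm tall, with a stiff fixed bail rising to 114.5 mm above its underside. Origin: centre of the underside, z up; the bail lies in its y-z plane. It starts upright on the row of brick spaces.
- bail (a point): middle of the bail's straight top bar: round bar 9 mm thick, 84 mm long between the axes of its upright legs, along basket y, its axis 110 mm above the basket's underside. Half turn of the basket makes no difference. Held near one leg, the middle stays free for a hook; 60 mm are open between bar and rim, and the hook must enter there from the tip's side.
- hook_stand: fixed steel hook stand, origin at the bottom centre of its 90 x 90 x 12 mm foot, post 12 mm thick, 237 mm high. Its single 8 mm hook arm points to the stand's -x: it leaves the post at 225 mm height, slopes down to 200 mm at 80 mm from the post, then turns up to a tip 100 mm from the post, 228 mm high (arm axis). Place and yaw vary.
- hook_seat (a point): in the low bend of the hook, 77 mm from the post and 209.5 mm above the bench: where the axis of the bail's bar lies when hung, the bar level and square to the arm (along the stand's y). Axes as hook_stand.
- flux_jar: bystander, loose: white lidded jar, 52 mm across, 60 mm tall. Origin: centre of its underside. Not part of the job.
- brush: bystander, loose: flux brush lying flat, 160 mm long, along its x. Origin: centre of its underside. Not part of the job.
- bench_block: bystander, loose: steel bench block 40 x 40 x 20 mm. Origin: centre of its underside. Not part of the job.
- dish: bystander, loose: white bowl 80 mm across, 28 mm tall. Origin: centre of its underside. Not part of the job.
- tin: bystander, loose: brass tin 40 mm across, 18 mm tall. Origin: centre of its underside. Not part of the job.
Not all that is in view belongs to the job. There is more than one size of the basket; the one meant has the size given above.

How it is judged:
On the way, in this order (a step that is already met when the one before it is completed fails the run):
1. the basket hangs by its bail on the hook, let go (distance between bail and hook_seat below 0.022 m and angle between basket's own z axis and vertical below 0.35 rad and contact force between the fingers and basket below 0.05 N), for 0.3 s.
2. the first course is complete: a brick lies in each of the four outlined spaces (((distance between brick_a and bed0 below 0.01 m and angle between the x axis of brick_a and the y axis of hearth, either way round below 0.15 rad and angle between the z axis of brick_a and the z axis of hearth, either way round below 0.12 rad) or (distance between brick_b and bed0 below 0.01 m and angle between the x axis of brick_b and the y axis of hearth, either way round below 0.15 rad and angle between the z axis of brick_b and the z axis of hearth, either way round below 0.12 rad) or (distance between brick_c and bed0 below 0.01 m and angle between the x axis of brick_c and the y axis of hearth, either way round below 0.15 rad and angle between the z axis of brick_c and the z axis of hearth, either way round below 0.12 rad) or (distance between brick_d and bed0 below 0.01 m and angle between the x axis of brick_d and the y axis of hearth, either way round below 0.15 rad and angle between the z axis of brick_d and the z axis of hearth, either way round below 0.12 rad) or (distance between brick_e and bed0 below 0.01 m and angle between the x axis of brick_e and the y axis of hearth, either way round below 0.15 rad and angle between the z axis of brick_e and the z axis of hearth, either way round below 0.12 rad) or (distance between brick_f and bed0 below 0.01 m and angle between the x axis of brick_f and the y axis of hearth, either way round below 0.15 rad and angle between the z axis of brick_f and the z axis of hearth, either way round below 0.12 rad) or (distance between brick_g and bed0 below 0.01 m and angle between the x axis of brick_g and the y axis of hearth, either way round below 0.15 rad and angle between the z axis of brick_g and the z axis of hearth, either way round below 0.12 rad)) and ((distance between brick_a and bed1 below 0.01 m and angle between the x axis of brick_a and the y axis of hearth, either way round below 0.15 rad and angle between the z axis of brick_a and the z axis of hearth, either way round below 0.12 rad) or (distance between brick_b and bed1 below 0.01 m and angle between the x axis of brick_b and the y axis of hearth, either way round below 0.15 rad and angle between the z axis of brick_b and the z axis of hearth, either way round below 0.12 rad) or (distance between brick_c and bed1 below 0.01 m and angle between the x axis of brick_c and the y axis of hearth, either way round below 0.15 rad and angle between the z axis of brick_c and the z axis of hearth, either way round below 0.12 rad) or (distance between brick_d and bed1 below 0.01 m and angle between the x axis of brick_d and the y axis of hearth, either way round below 0.15 rad and angle between the z axis of brick_d and the z axis of hearth, either way round below 0.12 rad) or (distance between brick_e and bed1 below 0.01 m and angle between the x axis of brick_e and the y axis of hearth, either way round below 0.15 rad and angle between the z axis of brick_e and the z axis of hearth, either way round below 0.12 rad) or (distance between brick_f and bed1 below 0.01 m and angle between the x axis of brick_f and the y axis of hearth, either way round below 0.15 rad and angle between the z axis of brick_f and the z axis of hearth, either way round below 0.12 rad) or (distance between brick_g and bed1 below 0.01 m and angle between the x axis of brick_g and the y axis of hearth, either way round below 0.15 rad and angle between the z axis of brick_g and the z axis of hearth, either way round below 0.12 rad)) and ((distance between brick_a and bed2 below 0.01 m and angle between the x axis of brick_a and the y axis of hearth, either way round below 0.15 rad and angle between the z axis of brick_a and the z axis of hearth, either way round below 0.12 rad) or (distance between brick_b and bed2 below 0.01 m and angle between the x axis of brick_b and the y axis of hearth, either way round below 0.15 rad and angle between the z axis of brick_b and the z axis of hearth, either way round below 0.12 rad) or (distance between brick_c and bed2 below 0.01 m and angle between the x axis of brick_c and the y axis of hearth, either way round below 0.15 rad and angle between the z axis of brick_c and the z axis of hearth, either way round below 0.12 rad) or (distance between brick_d and bed2 below 0.01 m and angle between the x axis of brick_d and the y axis of hearth, either way round below 0.15 rad and angle between the z axis of brick_d and the z axis of hearth, either way round below 0.12 rad) or (distance between brick_e and bed2 below 0.01 m and angle between the x axis of brick_e and the y axis of hearth, either way round below 0.15 rad and angle between the z axis of brick_e and the z axis of hearth, either way round below 0.12 rad) or (distance between brick_f and bed2 below 0.01 m and angle between the x axis of brick_f and the y axis of hearth, either way round below 0.15 rad and angle between the z axis of brick_f and the z axis of hearth, either way round below 0.12 rad) or (distance between brick_g and bed2 below 0.01 m and angle between the x axis of brick_g and the y axis of hearth, either way round below 0.15 rad and angle between the z axis of brick_g and the z axis of hearth, either way round below 0.12 rad)) and ((distance between brick_a and bed3 below 0.01 m and angle between the x axis of brick_a and the y axis of hearth, either way round below 0.15 rad and angle between the z axis of brick_a and the z axis of hearth, either way round below 0.12 rad) or (distance between brick_b and bed3 below 0.01 m and angle between the x axis of brick_b and the y axis of hearth, either way round below 0.15 rad and angle between the z axis of brick_b and the z axis of hearth, either way round below 0.12 rad) or (distance between brick_c and bed3 below 0.01 m and angle between the x axis of brick_c and the y axis of hearth, either way round below 0.15 rad and angle between the z axis of brick_c and the z axis of hearth, either way round below 0.12 rad) or (distance between brick_d and bed3 below 0.01 m and angle between the x axis of brick_d and the y axis of hearth, either way round below 0.15 rad and angle between the z axis of brick_d and the z axis of hearth, either way round below 0.12 rad) or (distance between brick_e and bed3 below 0.01 m and angle between the x axis of brick_e and the y axis of hearth, either way round below 0.15 rad and angle between the z axis of brick_e and the z axis of hearth, either way round below 0.12 rad) or (distance between brick_f and bed3 below 0.01 m and angle between the x axis of brick_f and the y axis of hearth, either way round below 0.15 rad and angle between the z axis of brick_f and the z axis of hearth, either way round below 0.12 rad) or (distance between brick_g and bed3 below 0.01 m and angle between the x axis of brick_g and the y axis of hearth, either way round below 0.15 rad and angle between the z axis of brick_g and the z axis of hearth, either way round below 0.12 rad))), for 0.2 s.
At the end, for the whole second after the job is handed in: Basket hung by its bail in the hook's bend (bar within 22 mm of the seat, tilt under 0.35 rad); a brick in each of the four spaces; every brick in a first- or second-course place within 10 mm, along the wall within 0.15 rad, flat within 0.12 rad; all at rest, bystanders left (all of step 1 and all of step 2 and linear speed of basket below 0.05 m/s and (distance between brick_a and bed0 below 0.01 m or distance between brick_a and bed1 below 0.01 m or distance between brick_a and bed2 below 0.01 m or distance between brick_a and bed3 below 0.01 m or distance between brick_a and top0 below 0.01 m or distance between brick_a and top1 below 0.01 m or distance between brick_a and top2 below 0.01 m) and angle between the x axis of each of brick_a, brick_b, brick_c, brick_d, brick_e, brick_f, brick_g and the y axis of hearth, either way round below 0.15 rad and angle between the z axis of each of brick_a, brick_b, brick_c, brick_d, brick_e, brick_f, brick_g and the z axis of hearth, either way round below 0.12 rad and linear speed of each of brick_a, brick_b, brick_c, brick_d, brick_e, brick_f, brick_g below 0.02 m/s and (distance between brick_b and bed0 below 0.01 m or distance between brick_b and bed1 below 0.01 m or distance between brick_b and bed2 below 0.01 m or distance between brick_b and bed3 below 0.01 m or distance between brick_b and top0 below 0.01 m or distance between brick_b and top1 below 0.01 m or distance between brick_b and top2 below 0.01 m) and (distance between brick_c and bed0 below 0.01 m or distance between brick_c and bed1 below 0.01 m or distance between brick_c and bed2 below 0.01 m or distance between brick_c and bed3 below 0.01 m or distance between brick_c and top0 below 0.01 m or distance between brick_c and top1 below 0.01 m or distance between brick_c and top2 below 0.01 m) and (distance between brick_d and bed0 below 0.01 m or distance between brick_d and bed1 below 0.01 m or distance between brick_d and bed2 below 0.01 m or distance between brick_d and bed3 below 0.01 m or distance between brick_d and top0 below 0.01 m or distance between brick_d and top1 below 0.01 m or distance between brick_d and top2 below 0.01 m) and (distance between brick_e and bed0 below 0.01 m or distance between brick_e and bed1 below 0.01 m or distance between brick_e and bed2 below 0.01 m or distance between brick_e and bed3 below 0.01 m or distance between brick_e and top0 below 0.01 m or distance between brick_e and top1 below 0.01 m or distance between brick_e and top2 below 0.01 m) and (distance between brick_f and bed0 below 0.01 m or distance between brick_f and bed1 below 0.01 m or distance between brick_f and bed2 below 0.01 m or distance between brick_f and bed3 below 0.01 m or distance between brick_f and top0 below 0.01 m or distance between brick_f and top1 below 0.01 m or distance between brick_f and top2 below 0.01 m) and (distance between brick_g and bed0 below 0.01 m or distance between brick_g and bed1 below 0.01 m or distance between brick_g and bed2 below 0.01 m or distance between brick_g and bed3 below 0.01 m or distance between brick_g and top0 below 0.01 m or distance between brick_g and top1 below 0.01 m or distance between brick_g and top2 below 0.01 m)); the robot touches nothing.
It fails at once if the flux jar is displaced by more than 60 mm (distance of flux_jar from where it was at the start of the episode above 0.06 m).
It fails at once if the brush is displaced by more than 60 mm (distance of brush from where it was at the start of the episode above 0.06 m).
It fails at once if the bench block is displaced by more than 60 mm (distance of bench_block from where it was at the start of the episode above 0.06 m).
It fails at once if the dish is displaced by more than 60 mm (distance of dish from where it was at the start of the episode above 0.06 m).
It fails at once if the tin is displaced by more than 60 mm (distance of tin from where it was at the start of the episode above 0.06 m).
Of brick_a, brick_b, brick_c, brick_d, brick_e, brick_f, brick_g only 5 to 7 are there at a start; the rules pass over those that are not, and their reading is None.
At some moment in a run one of brick_a, brick_b, brick_c, brick_d, brick_e, brick_f, brick_g may be knocked a few centimetres aside while the robot is not near it.
It also fails if it takes over 210 s, if anything falls off the work surface, if the arm or the gripper's body presses on something with over 40 N, if the wrist force passes 120 N, or if a joint passes its speed limit or range.

### The arm

A 7-joint arm with a two-finger parallel gripper is mounted at the origin on the work surface. World frame = base frame: x ahead of the robot, y to its left, z up, the work surface at z = 0. Lengths are in m, angles in rad, forces in N, time in s.
With the tool pointing down it reaches from about 0.425 to 1.025 m from the base axis. Payload 9.4 kg.
Tool frame: the origin (TCP) lies where the fingers leave the gripper's body, on its centre line; the fingertips stand finger_overhang ahead of it and the grasp point (between the pads) lies 65 mm ahead of it (finger_overhang is the distance from the TCP to the fingertips, in m); x points along the fingers, z is the direction in which the jaws open and shut, and the axes are right-handed (so a half turn about x gives the same grasp; the last joint's range is limited). The gripper opens to 93 mm and grips with 3 to 60 N. Pads are 15 mm wide; open, the fingers measure 128 mm over their backs; the gripper's body (75 mm by 188 mm) begins 65 mm behind the grasp point.
Start: joints at [-1.25, 0.599, -0.003, 1.599, 0.002, 0.943, -0.08], TCP at [0.281, 0.668, 0.303] pointing down, gripper open.
Joint ranges: [-2.57, 2.57], [-0.35, 1.97], [-1.29, 1.29], [0.11, 2.56], [-1.05, 4.19], [0.11, 1.86], [-2.63, 2.63]. Speed limits (rad/s): [2.22, 2.22, 3.01, 3.01, 3.14, 3.14, 3.14].

### API

Orientations are given as a 3x3 rotation matrix whose columns are the frame's x, y, z axes.
In Python, from workcell import get_state, get_image, camera_params, job_done, finger_overhang gives the robot as it stands.
- The arm moves only by the tool send_rows, never from a script. Its argument "deltas" is a list of rows, each a list of 5 numbers: the opening, from -1 (shut) to 1 (fully open), then the shift along the tool's x, y, z in mm, then the turn about the tool's x in degrees. A call has 1 to 20 rows; each row shifts and turns the pose as measured when the row begins, along the tool's axes as they then stand; what a row does not reach is not made up. A row lasts 1/12 s, in which the tool goes at most 41.7 mm and 7.16 degrees, less where a joint would pass 70% of its speed; a pose out of reach is approached as far as the arm can. A call with a gripper value outside its range is refused whole. The fingers move at their own pace and stop on an object; the grip force is fixed at half the most. Time passes only in rows, so rows that do not move let the fingers close. It gives the time, the measured TCP pose, the force and the opening at its end, in the units of the state.
- get_state(): the state, without advancing time (a new reading comes with each control period).
- get_image(name): name is "scene" or "top" or "wrist"; returns the picture (400x640x3 uint8, red, green, blue); there is no depth.
- camera_params(name): a dict with "fovy" (degrees; the focal length in pixels is half the picture's height over the tangent of half this angle, whatever the lens; pixels are square), "cx", "cy" (the principal point, pixels), "R" (3x3) and "t" (3): a world point X has camera coordinates R X + t. Camera axes: x right, y down, z forward; pixel columns grow to the right and rows downward; lengths in m; the calibration is good to about 2 mm. A picture is of the moment at which its call begins: read the wrist's pose just before it. camera_params takes no time and is no camera call; for the wrist camera it gives the pose at the moment of the call.
- job_done(): hands the job in, once; it reports no verdict.
The state is a dict: "clock": time; "qpos": joint angles; "qd": joint speeds; "joint_torque": joint torques, N m; "ee_pos": TCP position; "tool_rot": TCP orientation; "wrist_force": force on the tool from outside, world axes, zero at the start; "ft_torque": the same for the moment, N m; "finger_gap": opening from 0.0 (shut) to 1.0 (fully open).
Only numpy, scipy, OpenCV 4.12 (cv2) and the standard library are available. Lean on these libraries where they do the work, as an engineer would, in place of code of your own. Each camera call takes 0.05 s, during which the arm holds its last target. There are 200 camera calls.

## Working session

There is one attempt and no reset: what is moved stays moved. The work goes in short steps, Python scripts to look and compute and a tool call to move; the robot and the scene stay as the last step left them, time stands still between calls to the robot, and variables do not carry over. Pictures are saved under pics/ and viewed, about 12 in all and at most 16, crops included, and the job is handed in when it is done.

Besides the shell and the picture viewer there is one more tool, called after "Call:" as name(argument=value, ...), one argument or row to a line, values as JSON. send_rows: Moves the arm, as the interface text tells. Its arguments: {"type":"object","properties":{"deltas":{"type":"array","items":{"type":"array","items":{"type":"number"}}}},"required":["deltas"]}

```bash
mkdir -p pics; ls
python3 - <<'E'
from workcell import *
import cv2, numpy as np
np.set_printoptions(precision=4,suppress=True)
print(finger_overhang if not callable(finger_overhang) else finger_overhang())
s=get_state(); print(s['clock'],s['ee_pos'],s['tool_rot'],s['finger_gap'],s['wrist_force'])
for n in('scene','top','wrist'):
    p=camera_params(n); print(n,p)
    cv2.imwrite(f'pics/{n}0.png',get_image(n)[:,:,::-1])
E
```

```text
pics
0.0841
0.0 [0.2808 0.6681 0.3019] [[-0.0004 -0.9219  0.3874]
 [-0.0014  0.3874  0.9219]
 [-1.     -0.0002 -0.0015]] 0.9986532114418287 [-0.7876 -0.19   -0.2249]
scene {'fovy': 57.716225096814235, 'cx': 321.42867556227094, 'cy': 200.11972189082792, 'R': array([[-0.8472,  0.5312, -0.0033],
       [ 0.3622,  0.573 , -0.7352],
       [-0.3887, -0.6241, -0.6778]]), 't': array([ 0.4998, -0.1071,  1.2807])}
top {'fovy': 53.66601822989633, 'cx': 329.7720464438729, 'cy': 200.8834668461717, 'R': array([[ 0.0109, -0.9998,  0.0192],
       [-0.9822, -0.0143, -0.1871],
       [ 0.1873, -0.0168, -0.9822]]), 't': array([-0.0137,  0.6063,  1.1975])}
wrist {'fovy': 60.83918544849998, 'cx': 321.1754112699372, 'cy': 200.02710986862988, 'R': array([[ 0.3874,  0.9219, -0.0006],
       [ 0.8823, -0.3706,  0.2902],
       [ 0.2673, -0.113 , -0.957 ]]), 't': array([-0.7239, -0.0349,  0.3911])}
```

View pics/top0.png

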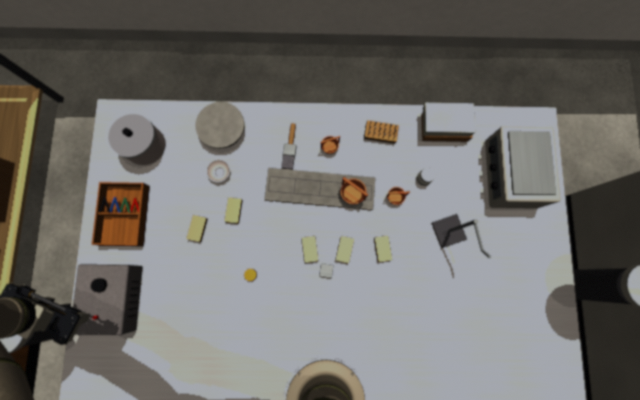

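View pics/scene0.png

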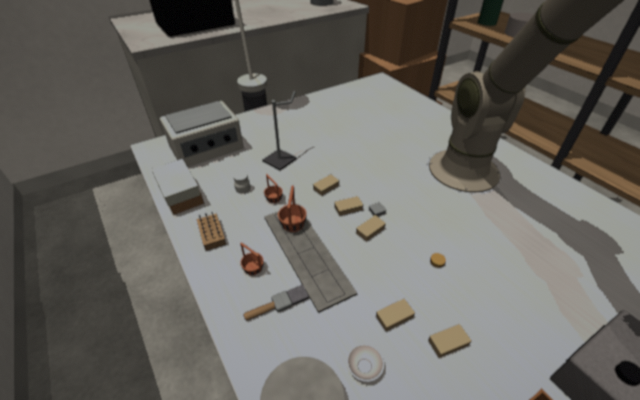

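Basket candidates in the top picture: (352,192) on the hearth, the largest; (330,146) and (396,196), both smaller and on the bench. By the description, the one on the hearth is meant. I see five bricks at (197,229), (233,210), (310,249), (345,250) and (383,249). The hook stand foot is at (449,230), with its arm pointing roughly toward the robot.

```bash
cat > h.py <<'E'
from workcell import *
import cv2, numpy as np
np.set_printoptions(precision=4,suppress=True)
def ray(p,u,v):
    f=200/np.tan(np.radians(p['fovy'])/2)
    d=p['R'].T@np.array([(u-p['cx'])/f,(v-p['cy'])/f,1.]); return -p['R'].T@p['t'],d
def onz(p,uv,z):
    c,d=ray(p,*uv); return c+d*(z-c[2])/d[2]
def proj(p,X):
    f=200/np.tan(np.radians(p['fovy'])/2); c=p['R']@np.asarray(X)+p['t']
    return np.array([p['cx']+f*c[0]/c[2],p['cy']+f*c[1]/c[2]])
def tri(*pu):
    A=np.zeros((3,3));b=np.zeros(3)
    for p,uv in pu:
        c,d=ray(p,*uv); d/=np.linalg.norm(d); M=np.eye(3)-np.outer(d,d); A+=M;b+=M@c
    return np.linalg.solve(A,b)
def bricks(img,p,z=.026,minA=60):
    hsv=cv2.cvtColor(img,cv2.COLOR_RGB2HSV)
    m=cv2.inRange(hsv,(15,60,90),(35,190,255)); m=cv2.morphologyEx(m,cv2.MORPH_OPEN,np.ones((3,3)))
    out=[]
    for c in cv2.findContours(m,cv2.RETR_EXTERNAL,cv2.CHAIN_APPROX_NONE)[0]:
        if cv2.contourArea(c)<minA: continue
        P=np.array([onz(p,q[0],z)[:2] for q in c])*1000
        (x,y),(w,h),a=cv2.minAreaRect(P.astype(np.float32))
        if w<h: w,h,a=h,w,a+90
        a=(a+90)%180-90
        out.append((round(x),round(y),round(w),round(h),round(a,1),tuple(c.mean(0)[0].round())))
    return out
def go(x,y,z,a):
    """deltas to TCP x,y,z (m) with jaw axis (tool z) at world angle a deg (mod 180)"""
    s=get_state();R=np.array(s['tool_rot']);d=R.T@(np.array([x,y,z])-s['ee_pos'])*1000
    zc=R[:,2]; cur=np.degrees(np.arctan2(zc[1],zc[0])); da=(a-cur+90)%180-90
    # turn +about tool x (down) lowers world yaw
    print('t',round(s['clock'],2),'d',d.round(1),'turn',round(-da,1),'or',round(-da+180*np.sign(da),1),'q7',round(s['qpos'][6],2),'gap',round(s['finger_gap'],3),'F',np.round(s['wrist_force'],1))
E
python3 - <<'E'
from h import *
p=camera_params('top');I=cv2.imread('pics/top0.png')[:,:,::-1].copy()
for b in bricks(I,p): print(b)
w=camera_params('wrist');s=get_state()
C=-w['R'].T@w['t'];R=np.array(s['tool_rot']);print('cam in tool',R.T@(C-s['ee_pos']),(w['R']@R))
for n,uv,z in(('basketfoot',(352,192),.03),('hearth1',(266,187),.012),('h2',(375,192),.012),('stand',(449,231),.012),('tip',(489,256),.228),('posttop',(474,222),.237)): print(n,onz(p,uv,z))
cv2.imwrite('pics/c1.png',cv2.resize(I[120:290,250:510,::-1],None,fx=3,fy=3,interpolation=cv2.INTER_CUBIC))
E
```

```text
(67, 1, 226, 107, -89.7, (np.float64(326.0), np.float64(378.0)))
(453, -54, 69, 33, -9.4, (np.float64(344.0), np.float64(251.0)))
(458, -176, 71, 40, 8.2, (np.float64(382.0), np.float64(249.0)))
(455, 57, 74, 33, 7.7, (np.float64(309.0), np.float64(249.0)))
(517, 419, 79, 43, -10.9, (np.float64(196.0), np.float64(228.0)))
(577, 305, 75, 44, 0.8, (np.float64(233.0), np.float64(211.0)))
(644, -83, 57, 23, 53.1, (np.float64(353.0), np.float64(192.0)))
(841, 125, 68, 14, -3.8, (np.float64(291.0), np.float64(134.0)))
(857, -177, 108, 61, 82.5, (np.float64(381.0), np.float64(131.0)))
(664, 997, 693, 125, 9.4, (np.float64(13.0), np.float64(181.0)))
cam in tool [-0.0821  0.08   -0.0007] [[-0.0008 -0.0002  1.    ]
 [-0.2901 -0.957  -0.0004]
 [ 0.957  -0.2901  0.0007]]
basketfoot [ 0.6422 -0.0786  0.03  ]
hearth1 [0.6587 0.2044 0.012 ]
h2 [ 0.6472 -0.1562  0.012 ]
stand [ 0.5208 -0.3969  0.012 ]
tip [ 0.4295 -0.4321  0.228 ]
posttop [ 0.5198 -0.3934  0.237 ]
```

View pics/c1.png

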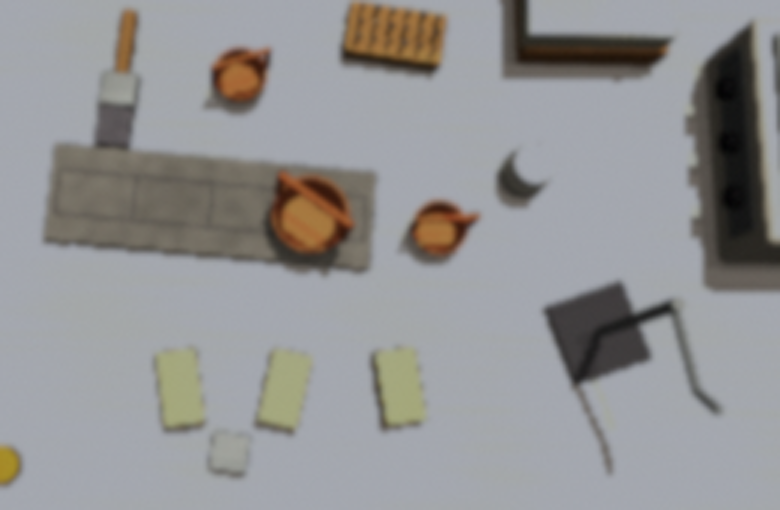

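The crop confirms the choice: the large copper basket on the board at about (354,192) has its bail running up-left to down-right. The two smaller baskets stand on the bench. Next I'll move to a looking pose.

Call:
send_rows(
  deltas=[
    [1,0,0,0,-6],
    [1,0,0,0,-6],
    [1,0,0,0,-6],
    [1,0,0,0,-5],
    [1,-4.5,-14,-35,0],
    [1,-4.5,-14,-35,0],
    [1,-4.5,-14,-35,0],
    [1,-4.5,-14,-35,0],
    [1,-4.5,-14,-35,0],
    [1,-4.5,-14,-35,0],
    [1,-4.5,-14,-35,0],
    [1,-4.5,-14,-35,0],
    [1,-4.5,-14,-35,0],
    [1,-4.5,-14,-35,0],
  ],
)

```text
clock: 1.32
ee_pos: [0.4284, 0.3144, 0.3422]
tool_rot: [[-0.008, -0.999, -0.039], [-0.005, -0.039, 0.999], [-1.0, 0.008, -0.005]]
wrist_force: [1.6, 0.3, 0.4]
finger_gap: 1.003
```

```bash
python3 -c "
from h import *
go(.59,-.1,.4,90)"
```

```text
t 1.32 d [ -56.8 -144.7 -420.8] turn 2.3 or -177.7 q7 0.82 gap 1.003 F [1.6 0.3 0.4]
```

Call:
send_rows(
  deltas=[
    [1,-5,-13,-38,1],
    [1,-5,-13,-38,1],
    [1,-5,-13,-38,0],
    [1,-5,-13,-38,0],
    [1,-5,-13,-38,0],
    [1,-5,-13,-38,0],
    [1,-5,-13,-38,0],
    [1,-5,-13,-38,0],
    [1,-5,-13,-38,0],
    [1,-5,-13,-38,0],
    [1,-5,-13,-38,0],
    [1,0,0,0,0],
    [1,0,0,0,0],
  ],
)

```text
clock: 2.4
ee_pos: [0.5758, -0.1263, 0.4008]
tool_rot: [[-0.006, -1.0, 0.009], [-0.009, 0.009, 1.0], [-1.0, 0.006, -0.009]]
wrist_force: [0.6, 1.3, 0.0]
finger_gap: 1.003
```

```bash
python3 -c "
from h import *
go(.59,-.1,.4,90)
p=camera_params('wrist');I=get_image('wrist');cv2.imwrite('pics/w1.png',I[:,:,::-1])
import pickle;pickle.dump(p,open('w1.pkl','wb'))
for b in bricks(I,p,minA=300):print(b)
"
```

```text
t 2.4 d [  0.5 -14.   26.5] turn -0.5 or 179.5 q7 1.7 gap 1.003 F [0.6 1.3 0. ]
(645, -88, 56, 24, 54.6, (np.float64(353.0), np.float64(209.0)))
(629, -220, 38, 32, 85.8, (np.float64(257.0), np.float64(197.0)))
(583, 285, 80, 25, 14.3, (np.float64(633.0), np.float64(164.0)))
(470, -168, 59, 22, 7.1, (np.float64(292.0), np.float64(79.0)))
(457, -57, 78, 42, -13.0, (np.float64(379.0), np.float64(65.0)))
(457, 53, 79, 43, 8.0, (np.float64(465.0), np.float64(65.0)))
```

View pics/w1.png

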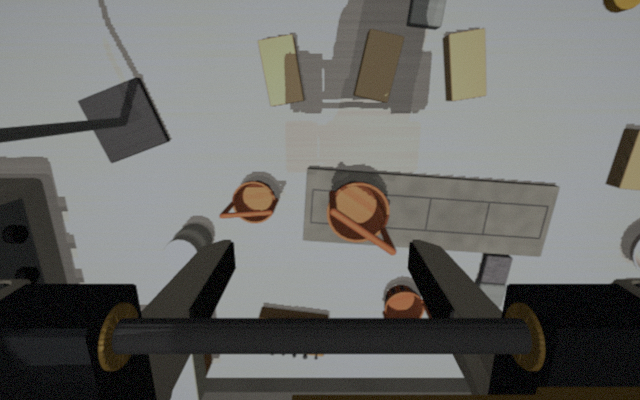

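Run:
```python
from h import *
import pickle
p=pickle.load(open('w1.pkl','rb'));I=cv2.imread('pics/w1.png');g=cv2.cvtColor(I,cv2.COLOR_BGR2GRAY)
c=cv2.cornerSubPix(g,np.float32([[[308,167]],[[557,184]],[[547,255]],[[304,240]]]),(5,5),(-1,-1),(3,30,.01))[:,0]
W=np.array([onz(p,q,.012) for q in c]);print(c);print(W)
print([np.linalg.norm(W[i]-W[(i+1)%4]).round(4) for i in range(4)],W.mean(0), np.degrees(np.arctan2(*(W[1]-W[0])[[0,1]])),np.degrees(np.arctan2(*(W[2]-W[3])[[0,1]])))
print('bar',onz(p,(331,211),.122),onz(p,(393,250),.122))
print('rim c',onz(p,(359,213),.057))
hsv=cv2.cvtColor(I,cv2.COLOR_BGR2HSV)
m=cv2.inRange(hsv,(0,110,50),(14,255,255));
for k in cv2.findContours(m,0,2)[0]:
    if cv2.contourArea(k)>300: print(cv2.boundingRect(k),cv2.minAreaRect(k))
v=I[140:280,280:420];cv2.imwrite('pics/c2.png',np.hstack([cv2.resize(v,None,fx=4,fy=4,interpolation=2)]))
```

```text
[[307.1546 166.9261]
 [557.47   185.5474]
 [547.     255.    ]
 [302.3663 239.6087]]
[[ 0.5874 -0.1501  0.012 ]
 [ 0.6168  0.2043  0.012 ]
 [ 0.7248  0.2088  0.012 ]
 [ 0.6976 -0.1596  0.012 ]]
[np.float64(0.3556), np.float64(0.108), np.float64(0.3694), np.float64(0.1106)] [0.6567 0.0258 0.012 ] 4.7413469377119455 4.2123635901809084
bar [ 0.6162 -0.1189  0.122 ] [ 0.6641 -0.0473  0.122 ]
rim c [ 0.6408 -0.0807  0.057 ]
(384, 290, 44, 29) ((405.7097473144531, 303.78778076171875), (42.947784423828125, 27.580286026000977), 1.7899105548858643)
(327, 182, 68, 73) ((358.8668212890625, 219.7510986328125), (76.65495300292969, 61.918697357177734), 82.40535736083984)
(220, 181, 58, 42) ((251.1123504638672, 205.51190185546875), (42.18095016479492, 51.81653594970703), 32.61924362182617)
```

View pics/c2.png

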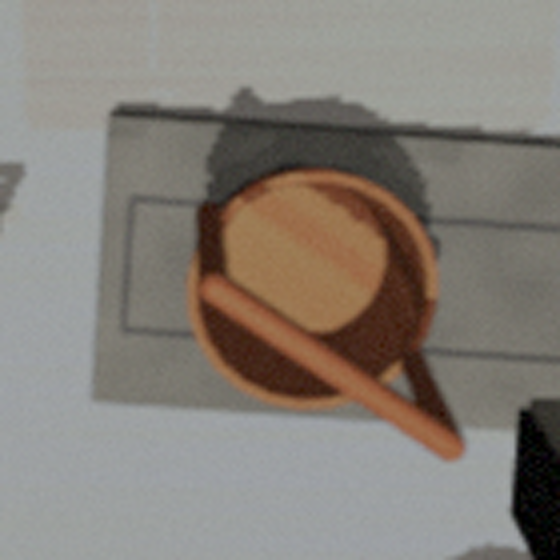

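Run:
```python
from h import *
import pickle
w=pickle.load(open('w1.pkl','rb'));p=camera_params('top')
for q,uvs in((p,((431.7,223.3),(456.7,214),(466.7,239.3),(442.7,248.3))),(w,((80,101),(142,77),(170,138),(110,161)))):
    P=np.array([onz(q,u,.012) for u in uvs]);print(P[:,:2].tolist(),P.mean(0),[np.linalg.norm(P[i]-P[(i+1)%4]).round(4) for i in range(4)],np.degrees(np.arctan2(*(P[1]-P[0])[[1,0]])))
for n,u,z in(('post',(475.3,220.7),.237),('bend',(482.3,249.3),.2),('tip',(489,256.7),.23)):print(n,onz(p,u,z))
v=cv2.imread('pics/scene0.png')[70:180,230:340];cv2.imwrite('pics/c3.png',cv2.resize(v,None,fx=5,fy=5,interpolation=2))
```

```text
[[0.5453054067319907, -0.34108456816372995], [0.5772572799337852, -0.42492369769119626], [0.4944087138775589, -0.45353452227138363], [0.46429567757375395, -0.37379173013812245]] [ 0.5203 -0.3983  0.012 ] [np.float64(0.0897), np.float64(0.0876), np.float64(0.0852), np.float64(0.0874)] -69.13769026222565
[[0.4958884153610696, -0.4518478629946874], [0.46650919120997564, -0.36388471997326494], [0.5457290335166196, -0.33785314950317913], [0.5769475355748369, -0.4266614474603249]] [ 0.5213 -0.3951  0.012 ] [np.float64(0.0927), np.float64(0.0834), np.float64(0.0941), np.float64(0.0849)] 108.4690465642121
post [ 0.5234 -0.3972  0.237 ]
bend [ 0.4492 -0.4265  0.2   ]
tip [ 0.4276 -0.4312  0.23  ]
```

View pics/c3.png

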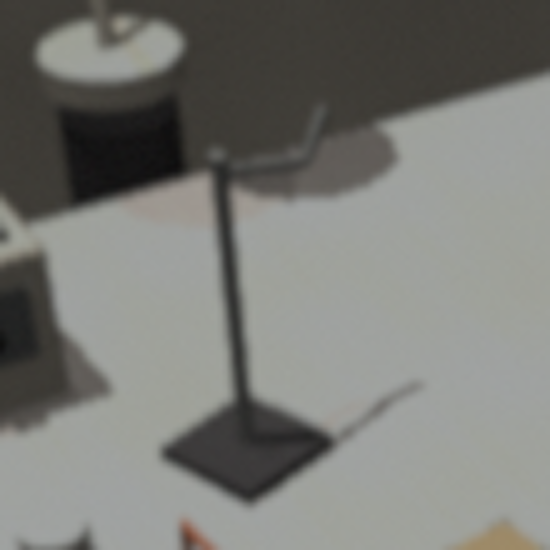

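The crop confirms a single hook arm with its tip up, pointing to 200° in world. The seat is near (0.449, -0.423). The stand centre agrees across two views to 3 mm. I'll turn now, then go above the bail near one leg.

Call:
send_rows(
  deltas=[
    [1,0,0,0,7],
    [1,0,0,0,7],
    [1,0,0,0,7],
    [1,0,0,0,7],
    [1,0,0,0,7],
    [1,0,0,0,7],
    [1,0,0,0,7],
    [1,0,0,0,7],
    [1,0,0,0,7],
    [1,0,0,0,7],
    [1,0,0,0,7],
    [1,0,0,0,7],
    [1,0,0,0,7],
    [1,0,0,0,7],
    [1,0,0,0,7],
    [1,0,0,0,7],
    [1,0,0,0,7],
    [1,0,0,0,5],
    [1,0,0,0,0],
  ],
)

```text
clock: 4.03
ee_pos: [0.5693, -0.0961, 0.3959]
tool_rot: [[-0.017, 0.608, 0.794], [0.003, 0.794, -0.608], [-1.0, -0.008, -0.015]]
wrist_force: [0.0, -0.1, 0.2]
finger_gap: 0.994
```

```bash
python3 -c "
from h import *
go(.656,-.06,.28,-34)"
```

```text
t 4.03 d [114.5  82.3  48.6] turn -3.4 or 176.6 q7 -0.32 gap 0.994 F [ 0.  -0.1  0.2]
```

Call:
send_rows(
  deltas=[
    [1,19,14,8,-1.5],
    [1,19,14,8,-1.5],
    [1,19,14,8,0],
    [1,19,14,8,0],
    [1,19,14,8,0],
    [1,19,14,8,0],
    [1,0,0,0,0],
  ],
)

```text
clock: 4.62
ee_pos: [0.6563, -0.0423, 0.2767]
tool_rot: [[-0.015, 0.536, 0.844], [0.009, 0.844, -0.536], [-1.0, -0.0, -0.017]]
wrist_force: [-0.7, 0.5, 0.7]
finger_gap: 0.997
```

```bash
python3 -c "
from h import *
go(.656,-.06,.187,-34)
cv2.imwrite('pics/w2.png',get_image('wrist')[:,:,::-1])
p=camera_params('wrist')
print(proj(p,[.656,-.06,.122]),proj(p,[.641,-.083,.122]),proj(p,get_state()['ee_pos']+get_state()['tool_rot']@np.array([.065,0,0])))"
```

```text
t 4.62 d [ 89.5 -15.1  10.7] turn 1.6 or -178.4 q7 -0.24 gap 0.997 F [-0.7  0.5  0.7]
[335.6216 228.3068] [334.7784 261.4351] [318.726  271.7672]
```

View pics/w2.png

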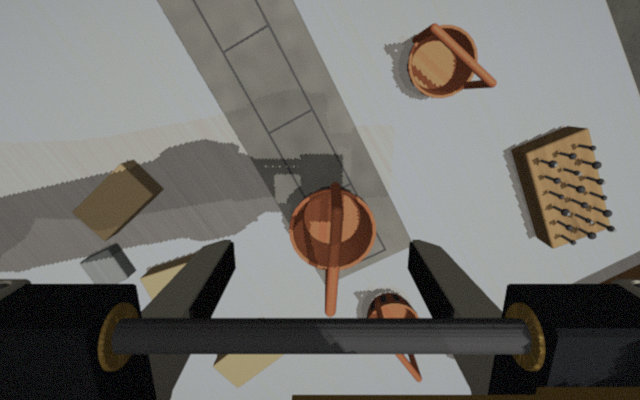

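```bash
python3 -c "
from h import *
p=camera_params('wrist')
a=onz(p,(335.5,185),.122);b=onz(p,(331.5,314),.122);m=(a+b)/2;print(a,b,m,np.linalg.norm(a-b),np.degrees(np.arctan2(*(a-b)[[1,0]])))
u=(a-b)/np.linalg.norm(a-b);g=m+.027*u;print(g);go(g[0],g[1],.188,np.degrees(np.arctan2(u[1],u[0]))-90)"
```

```text
[ 0.6735 -0.0315  0.122 ] [ 0.6138 -0.1218  0.122 ] [ 0.6437 -0.0766  0.122 ] 0.10824350972285295 56.52052859360216
[ 0.6586 -0.0541  0.122 ]
t 4.67 d [90.1 -7.3  9.9] turn 1.0 or -179.0 q7 -0.24 gap 1.002 F [-0.7  0.1  0.5]
```

Call:
send_rows(
  deltas=[
    [1,5,-8,6,1],
    [1,15,-7,4,0],
    [1,20,0,0,0],
    [1,20,0,0,0],
    [1,15,0,0,0],
    [1,10,0,0,0],
    [1,0,0,0,0],
  ],
)

```text
clock: 5.25
ee_pos: [0.6522, -0.0683, 0.1982]
tool_rot: [[-0.005, 0.551, 0.834], [0.007, 0.834, -0.551], [-1.0, 0.003, -0.008]]
wrist_force: [-0.2, 0.5, 0.4]
finger_gap: 1.003
```

```bash
python3 -c "
from h import *
go(.655,-.06,.187,-33.5)"
```

```text
t 5.25 d [11.2  8.5 -2.2] turn 0.0 or -180.0 q7 -0.16 gap 1.003 F [-0.2  0.5  0.4]
```

Call:
send_rows(
  deltas=[
    [1,7,6,-1,0],
    [1,5,2,-1,0],
    [1,0,0,0,0],
    [-1,0,0,0,0],
    [-1,0,0,0,0],
    [-1,0,0,0,0],
    [-1,0,0,0,0],
    [-1,0,0,0,0],
    [-1,0,0,0,0],
    [-1,0,0,0,0],
    [-1,0,0,0,0],
    [-1,0,0,0,0],
    [-1,0,0,0,0],
    [-1,0,0,0,0],
    [-1,0,0,0,0],
  ],
)

```text
clock: 6.5
ee_pos: [0.6564, -0.0612, 0.1907]
tool_rot: [[0.001, 0.552, 0.834], [0.006, 0.834, -0.552], [-1.0, 0.006, -0.002]]
wrist_force: [0.1, 0.1, -0.8]
finger_gap: 0.186
```

```bash
python3 -c "
from h import *
go(.655,-.06,.187,-33.5)"
```

```text
t 6.5 d [ 3.7  0.2 -1.8] turn 0.0 or -180.0 q7 -0.17 gap 0.186 F [ 0.1  0.1 -0.8]
```

Call:
send_rows(
  deltas=[
    [-1,0,0,0,0],
    [-1,0,0,0,0],
    [-1,0,0,0,0],
    [-1,0,0,0,0],
    [-1,0,0,0,0],
  ],
)

```text
clock: 6.92
ee_pos: [0.6564, -0.061, 0.1905]
tool_rot: [[0.001, 0.552, 0.834], [0.007, 0.834, -0.552], [-1.0, 0.006, -0.003]]
wrist_force: [0.0, -0.3, 0.5]
finger_gap: 0.082
```

Call:
send_rows(
  deltas=[
    [-1,0,0,0,0],
    [-1,0,0,0,0],
    [-1,0,0,0,0],
    [-1,-10,0,0,0],
    [-1,-20,0,0,0],
    [-1,-30,0,0,0],
    [-1,-30,0,0,0],
    [-1,-30,0,0,0],
    [-1,-30,0,0,0],
    [-1,-20,0,0,0],
    [-1,0,0,0,0],
  ],
)

```text
clock: 7.83
ee_pos: [0.6543, -0.0632, 0.37]
tool_rot: [[-0.005, 0.554, 0.833], [0.005, 0.833, -0.554], [-1.0, 0.002, -0.007]]
wrist_force: [0.7, 0.3, -0.5]
finger_gap: 0.084
```

```bash
python3 -c "
from h import *
go(.5333,-.3636,.34,20)
cv2.imwrite('pics/w3.png',get_image('wrist')[:,:,::-1])"
```

```text
t 7.83 d [  28.9 -317.2   65.7] turn -53.6 or 126.4 q7 -0.28 gap 0.084 F [ 0.7  0.3 -0.5]
```

View pics/w3.png

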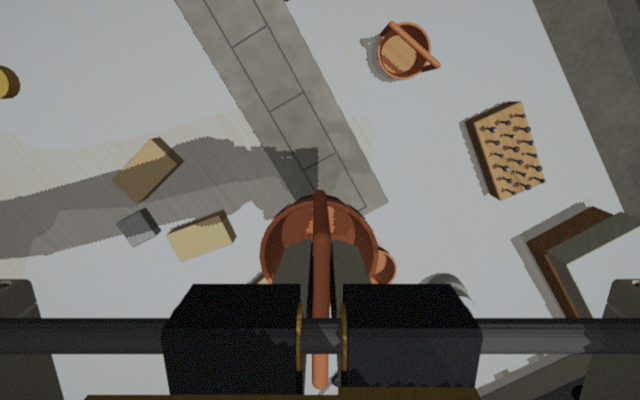

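The basket is held upright by the bar near one leg; the bar spans (320,192) to (319,388).

Call:
send_rows(
  deltas=[
    [-1,-12,0,0,-5.5],
    [-1,-12,0,0,-5.5],
    [-1,-12,0,0,-5.5],
    [-1,-12,0,0,-5.5],
    [-1,-12,0,0,-5.5],
    [-1,0,0,0,-5.5],
    [-1,0,0,0,-5.5],
    [-1,0,0,0,-5.5],
    [-1,0,0,0,-5.5],
    [-1,0,0,0,-4],
    [-1,0,0,0,0],
  ],
)

```text
clock: 8.8
ee_pos: [0.6484, -0.0611, 0.4155]
tool_rot: [[-0.03, -0.384, 0.923], [0.007, 0.923, 0.384], [-1.0, 0.018, -0.025]]
wrist_force: [0.1, 0.2, -1.5]
finger_gap: 0.085
```

```bash
python3 -c "
from h import *
a=np.array([np.cos(np.radians(200)),np.sin(np.radians(200))]);y=np.array([np.cos(np.radians(110)),np.sin(np.radians(110))])
P=np.array([.521,-.397]);f=P+.165*a+.027*y;print(f)
go(f[0],f[1],.43,20)"
```

```text
[ 0.3567 -0.4281]
t 8.8 d [  -8.4 -226.6 -410.6] turn 2.6 or -177.4 q7 0.54 gap 0.085 F [ 0.1  0.2 -1.5]
```

Call:
send_rows(
  deltas=[
    [-1,-1,-16,-29,1],
    [-1,-1,-16,-29,1],
    [-1,-1,-16,-29,1],
    [-1,-1,-16,-29,0],
    [-1,-1,-16,-29,0],
    [-1,-1,-16,-29,0],
    [-1,-1,-16,-29,0],
    [-1,-1,-16,-29,0],
    [-1,-1,-16,-29,0],
    [-1,-1,-16,-29,0],
    [-1,-1,-16,-29,0],
    [-1,-1,-16,-29,0],
    [-1,-1,-16,-29,0],
    [-1,0,0,0,0],
  ],
)

```text
clock: 9.97
ee_pos: [0.3445, -0.3886, 0.4205]
tool_rot: [[-0.052, -0.302, 0.952], [0.017, 0.953, 0.303], [-0.998, 0.032, -0.044]]
wrist_force: [-0.5, 0.8, 0.0]
finger_gap: 0.086
```

```bash
python3 -c "
from h import *
go(.3567,-.4281,.43,20);s=get_state();print(s['ee_pos'],s['tool_rot'])"
```

```text
t 9.97 d [-10.8 -41.1  -0.8] turn -2.3 or 177.7 q7 1.18 gap 0.086 F [-0.5  0.8  0. ]
[ 0.3445 -0.3886  0.4205] [[-0.052  -0.3019  0.9519]
 [ 0.0174  0.9528  0.3031]
 [-0.9985  0.0323 -0.0443]]
```

Call:
send_rows(
  deltas=[
    [-1,0,-20,0,-1],
    [-1,0,-20,0,-1],
    [-1,10,0,0,0],
    [-1,20,0,0,0],
    [-1,20,0,0,0],
    [-1,20,0,0,0],
    [-1,20,0,0,0],
    [-1,10,0,0,0],
    [-1,0,0,0,0],
  ],
)

```text
clock: 10.72
ee_pos: [0.3468, -0.4227, 0.3076]
tool_rot: [[-0.059, -0.308, 0.95], [0.025, 0.95, 0.31], [-0.998, 0.042, -0.048]]
wrist_force: [-0.6, 0.6, -0.9]
finger_gap: 0.085
```

```bash
python3 -c "
from h import *
go(.3567,-.4281,.3155,20);s=get_state();print(s['ee_pos'],s['tool_rot'])
for n in('scene','top'):cv2.imwrite('pics/%s1.png'%n,get_image(n)[:,:,::-1])
a=cv2.imread('pics/scene1.png')[60:190,230:390];b=cv2.imread('pics/top1.png')[170:300,400:560]
cv2.imwrite('pics/c4.png',np.vstack([cv2.resize(v,(640,520),interpolation=2)[:,:] for v in(a,)]));cv2.imwrite('pics/c4.png',np.hstack([cv2.resize(v,(400,325),interpolation=2) for v in(a,b)]))"
```

```text
t 10.72 d [-8.6 -7.8  7.4] turn -1.9 or 178.1 q7 1.31 gap 0.085 F [-0.6  0.6 -0.9]
[ 0.3468 -0.4227  0.3076] [[-0.0588 -0.3079  0.9496]
 [ 0.0254  0.9505  0.3098]
 [-0.9979  0.0423 -0.0481]]
```

View pics/c4.png

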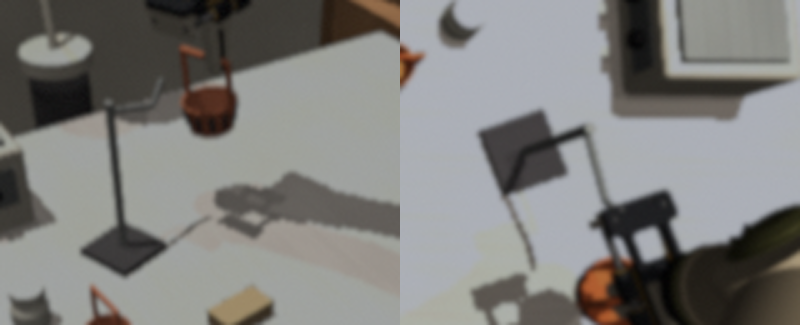

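The basket hangs clear on the tip's side of the hook (scene crop: basket at (208,105), tip at (160,80)), with the bar slightly too low. I'll raise, centre, and move in.

Call:
send_rows(
  deltas=[
    [-1,-8,-5,0,-1],
    [-1,-5,-5,0,-1],
    [-1,0,0,10,0],
    [-1,0,0,15,0],
    [-1,0,0,0,0],
  ],
)

```text
clock: 11.23
ee_pos: [0.3784, -0.426, 0.326]
tool_rot: [[-0.052, -0.343, 0.938], [0.02, 0.939, 0.344], [-0.998, 0.037, -0.042]]
wrist_force: [0.1, -0.2, -2.0]
finger_gap: 0.082
```

```bash
cat >> h.py <<'E'
def hook(k=.0685,o=.027):
    s=get_state();R=np.array(s['tool_rot']);g=s['ee_pos']+R@[k,-o,0]
    a=np.radians(200);P=np.array([.521,-.397]);v=g[:2]-P
    print('bar s',v@[np.cos(a),np.sin(a)],'lat',v@[np.cos(a-np.pi/2),np.sin(a-np.pi/2)],'z',g[2]);print(R.round(3)[:,0],s['wrist_force'])
E
python3 -c "
from h import *
hook();go(.3567,-.4281,.3155,20)"
```

```text
bar s 0.14681091983854677 lat -0.0029851728400889996 z 0.25658466585569417
[-0.052  0.02  -0.998] [ 0.0795 -0.2402 -1.9882]
t 11.23 d [ 11.5   5.1 -20.6] turn 0.2 or -179.8 q7 1.3 gap 0.082 F [ 0.1 -0.2 -2. ]
```

Call:
send_rows(
  deltas=[
    [-1,6,2,5,0],
    [-1,0,0,15,0],
    [-1,0,0,15,0],
    [-1,0,0,15,0],
    [-1,0,0,12,0],
    [-1,0,0,0,0],
  ],
)

```text
clock: 11.73
ee_pos: [0.444, -0.398, 0.3163]
tool_rot: [[-0.051, -0.346, 0.937], [0.02, 0.938, 0.347], [-0.998, 0.037, -0.041]]
wrist_force: [0.2, -0.1, -1.5]
finger_gap: 0.084
```

```bash
python3 -c "
from h import *
hook();go(.3567,-.4281,.3155,20)"
```

```text
bar s 0.07535750015685494 lat 0.0008935894418759874 z 0.2469383515983724
[-0.051  0.02  -0.998] [ 0.1613 -0.0601 -1.5211]
t 11.73 d [  4.7   2.  -92.2] turn 0.3 or -179.7 q7 1.21 gap 0.084 F [ 0.2 -0.1 -1.5]
```

Call:
send_rows(
  deltas=[
    [-1,10,0,0,0],
    [-1,10,0,0,0],
    [-1,8,0,0,0],
    [-1,4,0,0,0],
    [-1,4,0,0,0],
    [-1,0,0,0,0],
    [-1,0,0,0,0],
  ],
)

```text
clock: 12.32
ee_pos: [0.4421, -0.397, 0.2761]
tool_rot: [[-0.051, -0.346, 0.937], [0.021, 0.937, 0.348], [-0.998, 0.037, -0.041]]
wrist_force: [2.0, 2.6, 3.8]
finger_gap: 0.084
```

```bash
python3 -c "
from h import *
hook()
for n in('scene','top'):cv2.imwrite('pics/%s2.png'%n,get_image(n)[:,:,::-1])
a=cv2.imread('pics/scene2.png')[60:190,230:390];b=cv2.imread('pics/top2.png')[170:300,400:560]
cv2.imwrite('pics/c5.png',np.hstack([cv2.resize(v,(400,325),interpolation=2) for v in(a,b)]))"
```

```text
bar s 0.07684255963569983 lat 0.0025992486845963433 z 0.2066986598390477
[-0.051  0.021 -0.998] [1.9833 2.563  3.7871]
```

View pics/c5.png

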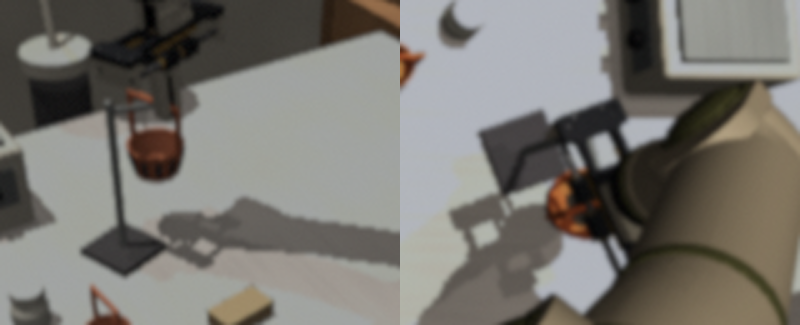

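The force rose by about 5 N and the bar sits at seat height, so it rests on the hook. Releasing.

Call:
send_rows(
  deltas=[
    [-0.6,0,0,0,0],
    [-0.4,0,0,0,0],
    [-0.2,0,0,0,0],
    [0,0,0,0,0],
    [0,0,0,0,0],
    [0,0,0,0,0],
    [0,0,0,0,0],
    [0,0,0,0,0],
    [0,0,0,0,0],
    [0,-8,0,0,0],
    [0,-15,0,0,0],
    [0,-25,0,0,0],
    [0,-30,0,0,0],
    [0,-30,0,0,0],
    [0,-30,0,0,0],
    [0,0,0,0,0],
  ],
)

```text
clock: 13.75
ee_pos: [0.447, -0.401, 0.4222]
tool_rot: [[-0.056, -0.343, 0.938], [0.02, 0.939, 0.344], [-0.998, 0.039, -0.046]]
wrist_force: [-0.4, -0.8, 0.2]
finger_gap: 0.502
```

```bash
python3 -c "
from h import *
hook()
cv2.imwrite('pics/scene3.png',get_image('scene')[:,:,::-1])
a=cv2.imread('pics/scene3.png')[60:190,230:390]
cv2.imwrite('pics/c6.png',cv2.resize(a,(480,390),interpolation=2))
# where to look next: over hearth
go(.60,.05,.40,90)"
```

```text
bar s 0.07405576050742033 lat -0.002823335369075076 z 0.352788865358417
[-0.056  0.02  -0.998] [-0.3929 -0.7863  0.2246]
t 13.8 d [ 20.8 369.3 300.1] turn -69.8 or 110.2 q7 1.16 gap 0.5 F [-0.2 -0.1 -0.6]
```

View pics/c6.png

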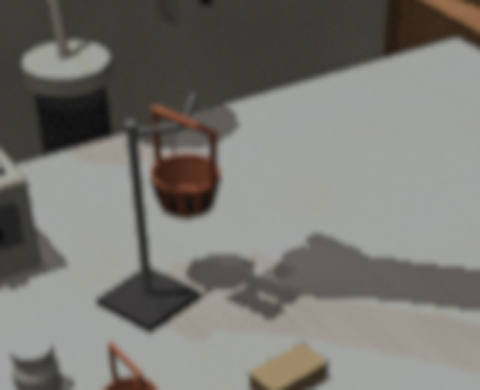

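Seen in the crop: the basket hangs level on the hook with the fingers clear. Now the bricks: turn and go to a looking pose over the hearth.

Call:
send_rows(
  deltas=[
    [1,0,0,0,-7],
    [1,0,0,0,-7],
    [1,0,0,0,-7],
    [1,0,0,0,-7],
    [1,0,0,0,-7],
    [1,0,0,0,-7],
    [1,0,0,0,-7],
    [1,0,0,0,-7],
    [1,0,0,0,-7],
    [1,0,0,0,-7],
    [1,0,0,0,0],
  ],
)

```text
clock: 14.72
ee_pos: [0.4438, -0.3969, 0.4136]
tool_rot: [[-0.067, -0.997, -0.034], [0.028, -0.036, 0.999], [-0.997, 0.066, 0.031]]
wrist_force: [-0.4, -0.2, -0.7]
finger_gap: 0.998
```

```bash
python3 -c "
from h import *
go(.57,-.06,.40,90);print(get_state()['tool_rot'])"
```

```text
t 14.72 d [  14.7 -139.   331.8] turn 2.0 or -178.0 q7 2.28 gap 0.998 F [-0.4 -0.2 -0.7]
[[-0.0667 -0.9972 -0.0344]
 [ 0.0284 -0.0364  0.9989]
 [-0.9974  0.0657  0.0307]]
```

Call:
send_rows(
  deltas=[
    [1,1,-13,33,0],
    [1,1,-13,33,0],
    [1,1,-13,33,0],
    [1,1,-13,33,0],
    [1,1,-13,33,0],
    [1,1,-13,33,0],
    [1,1,-13,33,0],
    [1,1,-13,33,0],
    [1,1,-13,33,0],
    [1,1,-13,33,0],
    [1,0,0,0,0],
    [1,0,0,0,0],
  ],
)

```text
clock: 15.72
ee_pos: [0.5692, -0.0511, 0.3964]
tool_rot: [[-0.078, -0.997, 0.025], [0.031, 0.023, 0.999], [-0.996, 0.079, 0.03]]
wrist_force: [0.1, -0.8, -1.3]
finger_gap: 0.998
```

```bash
sed -i 's/(15,60,90),(35,190,255)/(12,50,40),(38,210,255)/' h.py; python3 -c "
from h import *
import pickle
go(.57,-.06,.40,90);print(get_state()['tool_rot'])
p=camera_params('wrist');I=get_image('wrist');cv2.imwrite('pics/w4.png',I[:,:,::-1]);pickle.dump(p,open('w4.pkl','wb'))
for b in bricks(I,p,minA=400):print(b)
for c in((.587,-.150),(.617,.204),(.725,.209),(.698,-.16)):print(proj(p,[*c,.012]))
"
```

```text
t 15.72 d [-4.  -0.7 -8.8] turn -1.4 or 178.6 q7 1.58 gap 0.998 F [ 0.1 -0.8 -1.3]
[[-0.0779 -0.9966  0.0251]
 [ 0.0315  0.0227  0.9992]
 [-0.9965  0.0786  0.0296]]
(858, -179, 111, 61, 82.5, (np.float64(235.0), np.float64(370.0)))
(794, -364, 112, 23, -17.4, (np.float64(107.0), np.float64(337.0)))
(626, -217, 38, 37, -51.0, (np.float64(196.0), np.float64(225.0)))
(578, 298, 79, 59, -5.7, (np.float64(565.0), np.float64(178.0)))
(461, -176, 80, 47, 9.1, (np.float64(216.0), np.float64(102.0)))
(458, -56, 80, 44, -12.8, (np.float64(308.0), np.float64(95.0)))
(457, 53, 80, 47, 8.8, (np.float64(392.0), np.float64(92.0)))
(378, 235, 44, 39, 89.1, (np.float64(534.0), np.float64(25.0)))
[243.5162 193.7763]
[490.4576 206.5746]
[487.8999 275.642 ]
[242.2847 267.7799]
```

View pics/w4.png

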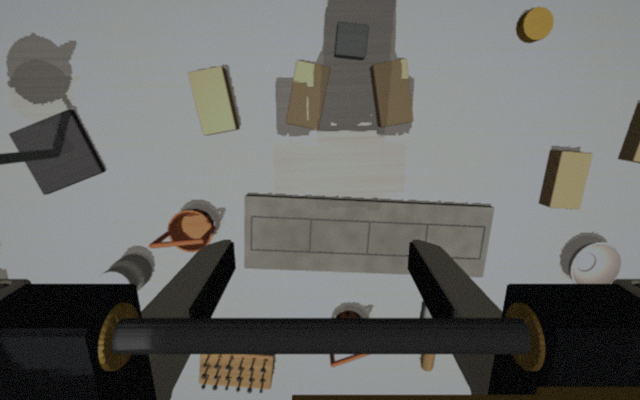

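```bash
cat >> h.py <<'E'
def gg(x,y,z,a,k=.07):
    """as go, but x,y are for the point k ahead of the TCP; z is TCP height"""
    R=np.array(get_state()['tool_rot']); go(x-k*R[0,0],y-k*R[1,0],z,a); print('toolx',R[:,0].round(3))
E
python3 - <<'E'
from h import *
import pickle
p=pickle.load(open('w4.pkl','rb'));I=cv2.imread('pics/w4.png');g=cv2.cvtColor(I,cv2.COLOR_BGR2GRAY)
for c0 in([[246,196],[492,206],[485,276],[245,269]],[[251,217],[488,227],[482,259],[251,249]]):
    c=cv2.cornerSubPix(g,np.float32(c0)[:,None],(4,4),(-1,-1),(3,30,.01))[:,0]
    W=np.array([onz(p,q,.012) for q in c]);print(c.round(1).tolist())
    print([np.linalg.norm(W[i]-W[(i+1)%4]).round(4) for i in range(4)],W.mean(0), np.degrees(np.arctan2(*(W[1]-W[0])[[0,1]])),np.degrees(np.arctan2(*(W[2]-W[3])[[0,1]])))
gg(.458,-.056,.16,77.2)
E
```

```text
Traceback (most recent call last):
cv2.error: OpenCV(4.12.0) :-1: error: (-5:Bad argument) in function 'cornerSubPix'
> Overload resolution failed:
>  - Layout of the output array corners is incompatible with cv::Mat
>  - Expected Ptr<cv::UMat> for argument 'corners'
```

Run:
```python
from h import *
import pickle
p=pickle.load(open('w4.pkl','rb'));I=cv2.imread('pics/w4.png');g=cv2.cvtColor(I,cv2.COLOR_BGR2GRAY)
for c0 in([[246,196],[492,206],[485,276],[245,269]],[[251,217],[488,227],[482,259],[251,249]]):
    c=cv2.cornerSubPix(g,np.float32(c0).reshape(-1,1,2).copy(),(4,4),(-1,-1),(3,30,.01))[:,0]
    W=np.array([onz(p,q,.012) for q in c]);print(c.round(1).tolist())
    print([np.linalg.norm(W[i]-W[(i+1)%4]).round(4) for i in range(4)],W.mean(0), np.degrees(np.arctan2(*(W[1]-W[0])[[0,1]])),np.degrees(np.arctan2(*(W[2]-W[3])[[0,1]])))
gg(.458,-.056,.16,77.2)
```

```text
[[245.1999969482422, 194.5], [492.6000061035156, 206.5], [482.29998779296875, 276.5], [244.0, 267.6000061035156]]
[np.float64(0.356), np.float64(0.1094), np.float64(0.3589), np.float64(0.1102)] [0.6573 0.0256 0.012 ] 4.651966821260095 4.520857766279729
[[251.5, 215.60000610351562], [488.0, 227.0], [482.0, 259.0], [250.60000610351562, 249.5]]
[np.float64(0.3452), np.float64(0.0501), np.float64(0.3448), np.float64(0.0512)] [0.6586 0.0284 0.012 ] 4.786093480533917 4.607774711943153
t 15.77 d [243.4  86.7 -17.5] turn 11.4 or -168.6 q7 1.58 gap 0.998 F [ 0.9  1.4 -0.5]
toolx [-0.078  0.032 -0.996]
```

Call:
send_rows(
  deltas=[
    [1,24,9,-2,3],
    [1,24,9,-2,3],
    [1,24,9,-2,3],
    [1,24,9,-2,2],
    [1,24,9,-2,0],
    [1,24,9,-2,0],
    [1,24,9,-2,0],
    [1,24,9,-2,0],
    [1,24,9,-2,0],
    [1,24,9,-2,0],
    [1,0,0,0,0],
  ],
)

```text
clock: 16.68
ee_pos: [0.4515, -0.0605, 0.1572]
tool_rot: [[-0.071, -0.961, 0.266], [0.027, 0.265, 0.964], [-0.997, 0.076, 0.007]]
wrist_force: [-1.1, 0.4, 1.0]
finger_gap: 0.998
```

```bash
python3 -c "
from h import *
gg(.458,-.056,.09,77.2)"
```

```text
t 16.68 d [ 66.2 -15.4   5.1] turn -2.6 or 177.4 q7 1.43 gap 0.998 F [-1.1  0.4  1. ]
toolx [-0.071  0.027 -0.997]
```

Call:
send_rows(
  deltas=[
    [1,5,-8,3,-2],
    [1,10,-7,2,0],
    [1,15,0,0,0],
    [1,15,0,0,0],
    [1,12,0,0,0],
    [1,8,0,0,0],
    [1,0,0,0,0],
  ],
)

```text
clock: 17.27
ee_pos: [0.4746, -0.0619, 0.091]
tool_rot: [[-0.057, -0.97, 0.237], [0.025, 0.236, 0.971], [-0.998, 0.061, 0.01]]
wrist_force: [-0.4, 0.7, 0.2]
finger_gap: 1.002
```

```bash
python3 -c "
from h import *
gg(.458,-.056,.09,77.2)"
```

```text
t 17.27 d [ 1.9 13.2  1.1] turn -0.9 or 179.1 q7 1.45 gap 1.002 F [-0.4  0.7  0.2]
toolx [-0.057  0.025 -0.998]
```

Call:
send_rows(
  deltas=[
    [1,0,6,1,-1],
    [1,0,6,0,0],
    [1,0,0,0,0],
    [-1,0,0,0,0],
    [-1,0,0,0,0],
    [-1,0,0,0,0],
    [-1,0,0,0,0],
    [-1,0,0,0,0],
    [-1,0,0,0,0],
    [-1,0,0,0,0],
    [-1,0,0,0,0],
    [-1,0,0,0,0],
    [-1,0,0,0,0],
    [-1,0,0,0,0],
    [-1,0,0,0,0],
    [-1,0,0,0,0],
  ],
)

```text
clock: 18.6
ee_pos: [0.4652, -0.0582, 0.0951]
tool_rot: [[-0.051, -0.975, 0.219], [0.024, 0.218, 0.976], [-0.998, 0.055, 0.012]]
wrist_force: [0.1, -0.8, 1.2]
finger_gap: 0.472
```

```bash
python3 -c "
from h import *
gg(.458,-.056,.09,77.2)"
```

```text
t 18.6 d [ 5.3  3.4 -0.4] turn 0.2 or -179.8 q7 1.46 gap 0.472 F [ 0.1 -0.8  1.2]
toolx [-0.051  0.024 -0.998]
```

Call:
send_rows(
  deltas=[
    [-1,-15,0,0,0],
    [-1,-15,0,0,0],
    [-1,-8,0,0,7],
    [-1,-8,0,0,7],
    [-1,-8,0,0,7],
    [-1,-8,0,0,7],
    [-1,-8,0,0,7],
    [-1,-8,0,0,7],
    [-1,-8,0,0,7],
    [-1,-8,0,0,7],
    [-1,0,0,0,7],
    [-1,0,0,0,7],
    [-1,0,0,0,7],
    [-1,0,0,0,5],
    [-1,0,0,0,0],
  ],
)

```text
clock: 19.85
ee_pos: [0.4678, -0.06, 0.1915]
tool_rot: [[-0.055, 0.121, 0.991], [0.027, 0.992, -0.12], [-0.998, 0.021, -0.058]]
wrist_force: [0.3, 0.2, -0.9]
finger_gap: 0.473
```

```bash
cat >> h.py <<'E'
HC=np.array([.6575,.0265]);U=np.array([.0802,.9968])
def place(off,lag,z):
    t=HC+U*(off-lag)/1000; gg(t[0],t[1],z,-4.6)
E
python3 -c "
from h import *
place(-42.5,3.4,.18)"
```

```text
t 19.85 d [  2.   61.3 184.2] turn -2.3 or 177.7 q7 0.5 gap 0.473 F [ 0.3  0.2 -0.9]
toolx [-0.055  0.027 -0.998]
```

Call:
send_rows(
  deltas=[
    [-1,0,10,30,-1],
    [-1,0,10,30,-1],
    [-1,0,10,30,0],
    [-1,0,10,30,0],
    [-1,0,10,30,0],
    [-1,0,10,30,0],
    [-1,0,0,0,0],
    [-1,0,0,0,0],
  ],
)

```text
clock: 20.52
ee_pos: [0.6556, -0.0131, 0.1784]
tool_rot: [[-0.064, 0.061, 0.996], [0.028, 0.998, -0.059], [-0.998, 0.024, -0.065]]
wrist_force: [-0.1, -0.7, -3.4]
finger_gap: 0.474
```

```bash
python3 -c "
from h import *
place(-42.5,3.4,.125)"
```

```text
t 20.52 d [52.8 -9.2  6.7] turn 1.2 or -178.8 q7 0.38 gap 0.474 F [-0.1 -0.7 -3.4]
toolx [-0.064  0.028 -0.998]
```

Call:
send_rows(
  deltas=[
    [-1,12,-5,4,1],
    [-1,15,-4,3,0],
    [-1,14,0,0,0],
    [-1,10,0,0,0],
    [-1,0,0,0,0],
    [-1,0,0,0,0],
  ],
)

```text
clock: 21.02
ee_pos: [0.6544, -0.0246, 0.1195]
tool_rot: [[-0.07, 0.078, 0.995], [0.027, 0.997, -0.076], [-0.997, 0.022, -0.072]]
wrist_force: [0.0, 1.0, -1.8]
finger_gap: 0.468
```

```bash
python3 -c "
from h import *
place(-42.5,3.4,.107)"
```

```text
t 21.02 d [12.2  3.5  4.9] turn 0.2 or -179.8 q7 0.42 gap 0.468 F [ 0.   1.  -1.8]
toolx [-0.07   0.027 -0.997]
```

Call:
send_rows(
  deltas=[
    [-1,4,3,5,0],
    [-1,4,1,1,0],
    [-1,3,0,0,0],
    [-1,2,0,0,0],
    [-1,0,0,0,0],
    [-1,0,0,0,0],
  ],
)

```text
clock: 21.52
ee_pos: [0.6602, -0.0219, 0.1091]
tool_rot: [[-0.068, 0.079, 0.995], [0.028, 0.997, -0.077], [-0.997, 0.023, -0.07]]
wrist_force: [0.0, 0.7, -1.1]
finger_gap: 0.469
```

```bash
python3 -c "
from h import *
place(-42.5,3.4,.107)"
```

```text
t 21.52 d [ 2.2  0.5 -1.5] turn 0.2 or -179.8 q7 0.42 gap 0.469 F [ 0.   0.7 -1.1]
toolx [-0.068  0.028 -0.997]
```

Call:
send_rows(
  deltas=[
    [-1,2,0,-1,0],
    [-1,1,0,0,0],
    [-0.05,0,0,0,0],
    [0.1,0,0,0,0],
    [0.3,0,0,0,0],
    [0.5,0,0,0,0],
    [0.6,0,0,0,0],
    [0.6,0,0,0,0],
    [0.6,-10,0,0,0],
    [0.6,-20,0,0,0],
    [0.6,-25,0,0,0],
    [0.6,-25,0,0,0],
  ],
)

```text
clock: 22.52
ee_pos: [0.663, -0.0232, 0.1862]
tool_rot: [[-0.073, 0.078, 0.994], [0.028, 0.997, -0.076], [-0.997, 0.022, -0.075]]
wrist_force: [0.6, 0.2, 0.1]
finger_gap: 0.8
```

Call:
send_rows(
  deltas=[
    [1,-15,0,0,-7],
    [1,-15,0,0,-7],
    [1,-15,0,0,-7],
    [1,-15,0,0,-7],
    [1,-15,0,0,-7],
    [1,-15,0,0,-7],
    [1,-15,0,0,-7],
    [1,0,0,0,-7],
    [1,0,0,0,-7],
    [1,0,0,0,-7],
    [1,0,0,0,-7],
    [1,0,0,0,-7],
    [1,0,0,0,-7],
    [1,0,0,0,-7],
    [1,0,0,0,-6],
    [1,0,0,0,0],
  ],
)

```text
clock: 23.85
ee_pos: [0.6715, -0.0312, 0.3168]
tool_rot: [[-0.057, -0.976, -0.212], [0.018, -0.214, 0.977], [-0.998, 0.051, 0.03]]
wrist_force: [0.2, 0.2, -0.4]
finger_gap: 0.997
```

```bash
python3 -c "
from h import *
gg(.52,-.13,.32,99.1)"
```

```text
t 23.85 d [  3.3 165.5 -66.3] turn 3.2 or -176.8 q7 1.8 gap 0.997 F [ 0.2  0.2 -0.4]
toolx [-0.057  0.018 -0.998]
```

Call:
send_rows(
  deltas=[
    [1,1,33,-13,1],
    [1,1,33,-13,1],
    [1,1,33,-13,1],
    [1,0,33,-13,0],
    [1,0,28,-12,0],
    [1,0,0,0,0],
    [1,0,0,0,0],
  ],
)

```text
clock: 24.43
ee_pos: [0.5185, -0.1263, 0.3221]
tool_rot: [[-0.054, -0.99, -0.131], [0.017, -0.132, 0.991], [-0.998, 0.052, 0.024]]
wrist_force: [1.3, 0.9, -0.2]
finger_gap: 1.001
```

```bash
cat >> h.py <<'E'
def look(name,z=.026,view=False):
    p=camera_params('wrist');I=get_image('wrist');cv2.imwrite(f'pics/{name}.png',I[:,:,::-1])
    for b in bricks(I,p,z,400): 
        if b[2]>30: print(b)
    print('as placed z=.038');
    for b in bricks(I,p,.038,400):
        v=np.array(b[:2])-HC*1000
        if abs(v@[U[1],-U[0]])<40 and abs(v@U)<190: print('along',(v@U).round(1),'across',(v@[U[1],-U[0]]).round(1),b[2:5])
E
python3 -c "
from h import *
look('w5');gg(.461,-.176,.16,99.1)"
```

```text
(655, -15, 88, 58, 87.4, (np.float64(388.0), np.float64(299.0)))
(562, 271, 58, 36, 9.4, (np.float64(629.0), np.float64(261.0)))
(457, 50, 79, 52, 8.3, (np.float64(476.0), np.float64(149.0)))
(460, -177, 79, 40, 6.5, (np.float64(279.0), np.float64(127.0)))
as placed z=.038
along -46.0 across -4.8 (85, 56, 87.4)
t 24.48 d [163.9  51.3 -47.1] turn -1.5 or 178.5 q7 1.9 gap 0.999 F [-1.   0.2 -0.9]
toolx [-0.055  0.017 -0.998]
```

View pics/w5.png

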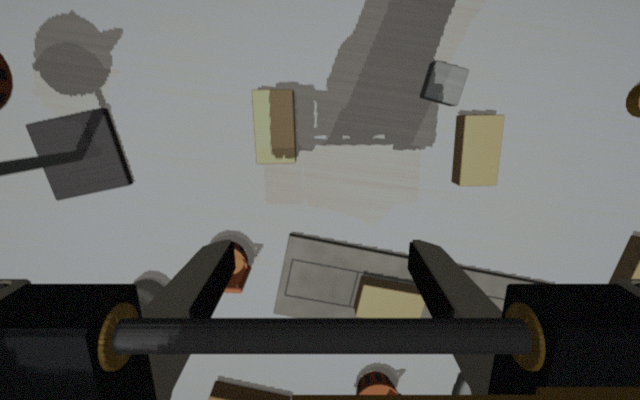

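Picture: the placed brick, top face at (390,299), sits within its outline next to empty space 0. The next brick is at (274,126).

Call:
send_rows(
  deltas=[
    [1,23,8,-7,0],
    [1,23,8,-7,0],
    [1,23,8,-7,0],
    [1,23,7,-7,0],
    [1,23,7,-7,0],
    [1,23,7,-7,0],
    [1,20,5,-5,0],
    [1,0,0,0,0],
    [1,0,0,0,0],
  ],
)

```text
clock: 25.23
ee_pos: [0.4784, -0.1738, 0.1613]
tool_rot: [[-0.042, -0.991, -0.126], [0.016, -0.127, 0.992], [-0.999, 0.04, 0.021]]
wrist_force: [1.1, -0.2, 1.7]
finger_gap: 1.001
```

```bash
python3 -c "
from h import *
gg(.461,-.1765,.09,98.5)"
```

```text
t 25.23 d [71.8 12.  -3.5] turn -1.3 or 178.7 q7 2.02 gap 1.001 F [ 1.1 -0.2  1.7]
toolx [-0.042  0.016 -0.999]
```

Call:
send_rows(
  deltas=[
    [1,10,6,-2,-1],
    [1,14,3,-1,0],
    [1,16,0,0,0],
    [1,14,0,0,0],
    [1,10,0,0,0],
    [1,6,0,0,0],
    [1,0,0,0,0],
    [1,0,0,0,0],
  ],
)

```text
clock: 25.9
ee_pos: [0.479, -0.1733, 0.0957]
tool_rot: [[-0.028, -0.989, -0.146], [0.014, -0.147, 0.989], [-1.0, 0.026, 0.018]]
wrist_force: [0.4, -0.6, -0.3]
finger_gap: 0.994
```

```bash
python3 -c "
from h import *
gg(.461,-.1765,.09,98.5)"
```

```text
t 25.9 d [ 6.1 16.3 -1.8] turn -0.1 or 179.9 q7 2.04 gap 0.994 F [ 0.4 -0.6 -0.3]
toolx [-0.028  0.014 -1.   ]
```

Call:
send_rows(
  deltas=[
    [1,3,10,-1,0],
    [1,1,8,0,0],
    [1,0,0,0,0],
    [-1,0,0,0,0],
    [-1,0,0,0,0],
    [-1,0,0,0,0],
    [-1,0,0,0,0],
    [-1,0,0,0,0],
    [-1,0,0,0,0],
    [-1,0,0,0,0],
    [-1,0,0,0,0],
    [-1,0,0,0,0],
    [-1,0,0,0,0],
    [-1,0,0,0,0],
    [-1,0,0,0,0],
    [-1,0,0,0,0],
  ],
)

```text
clock: 27.23
ee_pos: [0.4606, -0.1778, 0.0947]
tool_rot: [[-0.024, -0.989, -0.146], [0.012, -0.146, 0.989], [-1.0, 0.022, 0.016]]
wrist_force: [-0.4, -0.1, 1.2]
finger_gap: 0.47
```

```bash
python3 -c "
from h import *
gg(.461,-.1765,.09,98.5)"
```

```text
t 27.23 d [ 4.6 -2.2  0.1] turn -0.1 or 179.9 q7 2.05 gap 0.47 F [-0.4 -0.1  1.2]
toolx [-0.024  0.012 -1.   ]
```

Call:
send_rows(
  deltas=[
    [-1,-15,0,0,0],
    [-1,-15,0,0,0],
    [-1,-8,0,0,7],
    [-1,-8,0,0,7],
    [-1,-8,0,0,7],
    [-1,-8,0,0,7],
    [-1,-8,0,0,7],
    [-1,-8,0,0,7],
    [-1,-8,0,0,7],
    [-1,-8,0,0,7],
    [-1,0,0,0,7],
    [-1,0,0,0,7],
    [-1,0,0,0,7],
    [-1,0,0,0,7],
    [-1,0,0,0,7],
    [-1,0,0,0,6],
    [-1,0,0,0,0],
  ],
)

```text
clock: 28.65
ee_pos: [0.4605, -0.1761, 0.1907]
tool_rot: [[-0.029, 0.022, 0.999], [0.019, 1.0, -0.021], [-0.999, 0.018, -0.029]]
wrist_force: [0.3, 0.6, -2.7]
finger_gap: 0.473
```

```bash
python3 -c "
from h import *
place(-127.5,0,.18)"
```

```text
t 28.65 d [  6.6  78.1 187.4] turn 3.4 or -176.6 q7 0.91 gap 0.473 F [ 0.3  0.6 -2.7]
toolx [-0.029  0.019 -0.999]
```

Call:
send_rows(
  deltas=[
    [-1,1,13,31,1.5],
    [-1,1,13,31,1.5],
    [-1,1,13,31,0],
    [-1,1,13,31,0],
    [-1,1,12,31,0],
    [-1,1,12,30,0],
    [-1,0,0,0,0],
    [-1,0,0,0,0],
  ],
)

```text
clock: 29.32
ee_pos: [0.6539, -0.1053, 0.1767]
tool_rot: [[-0.036, 0.05, 0.998], [0.02, 0.999, -0.049], [-0.999, 0.019, -0.037]]
wrist_force: [-0.2, -1.2, -2.1]
finger_gap: 0.471
```

```bash
python3 -c "
from h import *
place(-127.5,-2.2,.125)"
```

```text
t 29.32 d [51.9  4.3 -2.2] turn 1.8 or -178.2 q7 0.63 gap 0.471 F [-0.2 -1.2 -2.1]
toolx [-0.036  0.02  -0.999]
```

Call:
send_rows(
  deltas=[
    [-1,12,4,-1,1],
    [-1,15,3,-1,0.5],
    [-1,14,0,0,0],
    [-1,10,0,0,0],
    [-1,0,0,0,0],
    [-1,0,0,0,0],
  ],
)

```text
clock: 29.82
ee_pos: [0.6447, -0.0972, 0.1206]
tool_rot: [[-0.041, 0.075, 0.996], [0.022, 0.997, -0.074], [-0.999, 0.019, -0.043]]
wrist_force: [0.3, -0.8, -1.7]
finger_gap: 0.471
```

```bash
python3 -c "
from h import *
place(-127.5,-2.2,.107)"
```

```text
t 29.82 d [13.3 -2.6  6.5] turn 0.3 or -179.7 q7 0.66 gap 0.471 F [ 0.3 -0.8 -1.7]
toolx [-0.041  0.022 -0.999]
```

Call:
send_rows(
  deltas=[
    [-1,5,-1,5,0],
    [-1,4,-1,1,0],
    [-1,3,0,0,0],
    [-1,0,0,0,0],
    [-1,0,0,0,0],
    [-1,0,0,0,0],
  ],
)

```text
clock: 30.32
ee_pos: [0.6506, -0.1012, 0.1089]
tool_rot: [[-0.039, 0.077, 0.996], [0.021, 0.997, -0.076], [-0.999, 0.018, -0.041]]
wrist_force: [0.5, 0.5, -1.8]
finger_gap: 0.472
```

```bash
python3 -c "
from h import *
place(-127.5,-2.2,.107)"
```

```text
t 30.32 d [ 1.9  1.2 -0.4] turn 0.2 or -179.8 q7 0.67 gap 0.472 F [ 0.5  0.5 -1.8]
toolx [-0.039  0.021 -0.999]
```

Call:
send_rows(
  deltas=[
    [-1,2,1,0,0],
    [-1,1,0,0,0],
    [-0.05,0,0,0,0],
    [0.1,0,0,0,0],
    [0.3,0,0,0,0],
    [0.5,0,0,0,0],
    [0.6,0,0,0,0],
    [0.6,0,0,0,0],
    [0.6,-10,0,0,0],
    [0.6,-20,0,0,0],
    [0.6,-25,0,0,0],
    [0.6,-25,0,0,0],
  ],
)

```text
clock: 31.32
ee_pos: [0.6521, -0.1016, 0.1876]
tool_rot: [[-0.045, 0.077, 0.996], [0.022, 0.997, -0.076], [-0.999, 0.018, -0.046]]
wrist_force: [0.2, -0.2, -0.5]
finger_gap: 0.801
```

Call:
send_rows(
  deltas=[
    [1,-15,0,0,-7],
    [1,-15,0,0,-7],
    [1,-15,0,0,-7],
    [1,-15,0,0,-7],
    [1,-15,0,0,-7],
    [1,-15,0,0,-7],
    [1,-15,0,0,-7],
    [1,0,0,0,-7],
    [1,0,0,0,-7],
    [1,0,0,0,-7],
    [1,0,0,0,-7],
    [1,0,0,0,-7],
    [1,0,0,0,-7],
    [1,0,0,0,-7],
    [1,0,0,0,-6],
    [1,0,0,0,0],
  ],
)

```text
clock: 32.65
ee_pos: [0.656, -0.1092, 0.3184]
tool_rot: [[-0.03, -0.977, -0.213], [0.01, -0.214, 0.977], [-1.0, 0.027, 0.016]]
wrist_force: [-0.0, -0.8, 0.0]
finger_gap: 0.996
```

```bash
python3 -c "
from h import *
gg(.52,.05,.32,98.6)"
```

```text
t 32.65 d [  4.   96.9 183.4] turn 3.7 or -176.3 q7 2.0 gap 0.996 F [-0.  -0.8  0. ]
toolx [-0.03  0.01 -1.  ]
```

Call:
send_rows(
  deltas=[
    [1,1,17,30,1.5],
    [1,1,17,30,1.5],
    [1,1,17,30,0],
    [1,0,17,30,0],
    [1,0,16,30,0],
    [1,0,13,30,0],
    [1,0,0,0,0],
    [1,0,0,0,0],
  ],
)

```text
clock: 33.32
ee_pos: [0.5249, 0.0536, 0.323]
tool_rot: [[-0.027, -0.992, -0.121], [0.007, -0.121, 0.993], [-1.0, 0.026, 0.01]]
wrist_force: [-0.3, 0.3, -0.7]
finger_gap: 0.998
```

```bash
python3 -c "
from h import *
look('w6');gg(.457,.052,.16,98.6)"
```

```text
(774, -197, 88, 19, -7.9, (np.float64(106.0), np.float64(340.0)))
(656, -10, 70, 58, 85.8, (np.float64(257.0), np.float64(274.0)))
(647, -112, 68, 58, 85.8, (np.float64(168.0), np.float64(255.0)))
(576, 299, 82, 57, -5.5, (np.float64(516.0), np.float64(241.0)))
(517, 409, 80, 64, -11.1, (np.float64(612.0), np.float64(204.0)))
(457, 55, 79, 43, 8.1, (np.float64(328.0), np.float64(112.0)))
(377, 235, 44, 38, -74.1, (np.float64(507.0), np.float64(60.0)))
as placed z=.038
along -35.1 across -5.7 (68, 56, 85.8)
along -134.4 across -5.7 (66, 56, 85.8)
t 33.37 d [164.6  61.5   4.1] turn -1.6 or 178.4 q7 1.62 gap 1.002 F [-0.3  0.5 -0.7]
toolx [-0.028  0.007 -1.   ]
```

Call:
send_rows(
  deltas=[
    [1,23,9,1,-1],
    [1,23,9,1,0],
    [1,23,9,1,0],
    [1,23,9,1,0],
    [1,23,9,0,0],
    [1,23,9,0,0],
    [1,20,6,0,0],
    [1,0,0,0,0],
    [1,0,0,0,0],
  ],
)

```text
clock: 34.12
ee_pos: [0.4686, 0.041, 0.1632]
tool_rot: [[-0.015, -0.994, -0.109], [0.003, -0.109, 0.994], [-1.0, 0.014, 0.005]]
wrist_force: [0.3, -0.6, -0.3]
finger_gap: 1.001
```

```bash
python3 -c "
from h import *
gg(.457,.054,.09,98.3)"
```

```text
t 34.12 d [73.4  8.  13.4] turn -2.0 or 178.0 q7 1.7 gap 1.001 F [ 0.3 -0.6 -0.3]
toolx [-0.015  0.003 -1.   ]
```

Call:
send_rows(
  deltas=[
    [1,10,8,7,-1],
    [1,14,4,6,-1],
    [1,16,2,0,0],
    [1,14,2,0,0],
    [1,12,2,0,0],
    [1,7,0,0,0],
    [1,0,0,0,0],
    [1,0,0,0,0],
  ],
)

```text
clock: 34.78
ee_pos: [0.4607, 0.0491, 0.0951]
tool_rot: [[0.003, -0.991, -0.131], [0.004, -0.131, 0.991], [-1.0, -0.003, 0.003]]
wrist_force: [0.5, -0.2, 0.1]
finger_gap: 0.998
```

```bash
python3 -c "
from h import *
gg(.457,.054,.09,98.3)"
```

```text
t 34.78 d [5.1 3.3 5.1] turn -0.8 or 179.2 q7 1.73 gap 0.998 F [ 0.5 -0.2  0.1]
toolx [ 0.003  0.004 -1.   ]
```

Call:
send_rows(
  deltas=[
    [1,2,3,4,-0.5],
    [1,1,1,1,0],
    [1,0,0,0,0],
    [-1,0,0,0,0],
    [-1,0,0,0,0],
    [-1,0,0,0,0],
    [-1,0,0,0,0],
    [-1,0,0,0,0],
    [-1,0,0,0,0],
    [-1,0,0,0,0],
    [-1,0,0,0,0],
    [-1,0,0,0,0],
    [-1,0,0,0,0],
    [-1,0,0,0,0],
    [-1,0,0,0,0],
    [-1,0,0,0,0],
  ],
)

```text
clock: 36.12
ee_pos: [0.458, 0.0542, 0.0952]
tool_rot: [[0.009, -0.99, -0.14], [0.005, -0.14, 0.99], [-1.0, -0.009, 0.003]]
wrist_force: [0.9, -0.1, 1.3]
finger_gap: 0.474
```

```bash
python3 -c "
from h import *
gg(.457,.054,.09,98.3)"
```

```text
t 36.12 d [ 5.2  1.7 -0.3] turn -0.3 or 179.7 q7 1.75 gap 0.474 F [ 0.9 -0.1  1.3]
toolx [ 0.009  0.005 -1.   ]
```

Call:
send_rows(
  deltas=[
    [-1,-15,0,0,0],
    [-1,-15,0,0,0],
    [-1,-8,0,0,7],
    [-1,-8,0,0,7],
    [-1,-8,0,0,7],
    [-1,-8,0,0,7],
    [-1,-8,0,0,7],
    [-1,-8,0,0,7],
    [-1,-8,0,0,7],
    [-1,-8,0,0,7],
    [-1,0,0,0,7],
    [-1,0,0,0,7],
    [-1,0,0,0,7],
    [-1,0,0,0,7],
    [-1,0,0,0,7],
    [-1,0,0,0,6],
    [-1,0,0,0,0],
  ],
)

```text
clock: 37.53
ee_pos: [0.4541, 0.0537, 0.1923]
tool_rot: [[0.003, 0.029, 1.0], [0.008, 1.0, -0.029], [-1.0, 0.008, 0.003]]
wrist_force: [-1.6, 0.4, -1.5]
finger_gap: 0.466
```

```bash
python3 -c "
from h import *
place(42.5,0,.18)"
```

```text
t 37.53 d [ 13.   20.5 206.1] turn 2.9 or -177.1 q7 0.62 gap 0.466 F [-1.6  0.4 -1.5]
toolx [ 0.003  0.008 -1.   ]
```

Lag 1.7 mm.

Call:
send_rows(
  deltas=[
    [-1,2,4,34,1.5],
    [-1,2,4,34,1],
    [-1,2,4,34,0],
    [-1,2,3,34,0],
    [-1,1,3,34,0],
    [-1,1,2,34,0],
    [-1,0,0,0,0],
    [-1,0,0,0,0],
  ],
)

```text
clock: 38.2
ee_pos: [0.6624, 0.0636, 0.178]
tool_rot: [[-0.008, 0.044, 0.999], [0.007, 0.999, -0.044], [-1.0, 0.006, -0.008]]
wrist_force: [-1.1, 0.1, -2.7]
finger_gap: 0.471
```

```bash
python3 -c "
from h import *
place(42.5,1.7,.125)"
```

```text
t 38.2 d [53.   2.7 -0.8] turn 2.1 or -177.9 q7 0.48 gap 0.471 F [-1.1  0.1 -2.7]
toolx [-0.008  0.007 -1.   ]
```

Call:
send_rows(
  deltas=[
    [-1,12,2,1,1],
    [-1,15,1,2,1],
    [-1,14,0,2,0],
    [-1,10,0,1,0],
    [-1,0,0,0,0],
    [-1,0,0,0,0],
  ],
)

```text
clock: 38.7
ee_pos: [0.6642, 0.067, 0.1192]
tool_rot: [[-0.014, 0.078, 0.997], [0.007, 0.997, -0.078], [-1.0, 0.006, -0.015]]
wrist_force: [-0.4, -0.2, -1.2]
finger_gap: 0.468
```

```bash
python3 -c "
from h import *
place(42.5,1.7,.107)"
```

```text
t 38.7 d [12.2 -0.6 -2.2] turn 0.1 or -179.9 q7 0.5 gap 0.468 F [-0.4 -0.2 -1.2]
toolx [-0.014  0.007 -1.   ]
```

Call:
send_rows(
  deltas=[
    [-1,5,0,-2,0],
    [-1,4,0,-1,0],
    [-1,2,0,0,0],
    [-1,1,0,0,0],
    [-1,1,0,0,0],
    [-1,0,0,0,0],
  ],
)

```text
clock: 39.2
ee_pos: [0.6604, 0.0672, 0.1084]
tool_rot: [[-0.012, 0.078, 0.997], [0.009, 0.997, -0.078], [-1.0, 0.008, -0.013]]
wrist_force: [-1.0, -0.2, -1.0]
finger_gap: 0.466
```

```bash
python3 -c "
from h import *
place(42.5,1.7,.107)"
```

```text
t 39.2 d [ 1.3 -0.5  1.3] turn 0.1 or -179.9 q7 0.52 gap 0.466 F [-1.  -0.2 -1. ]
toolx [-0.012  0.009 -1.   ]
```

Call:
send_rows(
  deltas=[
    [-1,2,0,0,0],
    [-1,1,0,0,0],
    [-0.05,0,0,0,0],
    [0.1,0,0,0,0],
    [0.3,0,0,0,0],
    [0.5,0,0,0,0],
    [0.6,0,0,0,0],
    [0.6,0,0,0,0],
    [0.6,-10,0,0,0],
    [0.6,-20,0,0,0],
    [0.6,-25,0,0,0],
    [0.6,-25,0,0,0],
  ],
)

```text
clock: 40.2
ee_pos: [0.6598, 0.0663, 0.1868]
tool_rot: [[-0.018, 0.079, 0.997], [0.009, 0.997, -0.078], [-1.0, 0.008, -0.018]]
wrist_force: [0.2, 0.0, -0.2]
finger_gap: 0.801
```

Call:
send_rows(
  deltas=[
    [1,-15,0,0,-7],
    [1,-15,0,0,-7],
    [1,-15,0,0,-7],
    [1,-15,0,0,-7],
    [1,-15,0,0,-7],
    [1,-15,0,0,-7],
    [1,-15,0,0,-7],
    [1,0,0,0,-7],
    [1,0,0,0,-7],
    [1,0,0,0,-7],
    [1,0,0,0,-7],
    [1,0,0,0,-7],
    [1,0,0,0,-6],
    [1,0,0,0,0],
  ],
)

```text
clock: 41.37
ee_pos: [0.6617, 0.0608, 0.3151]
tool_rot: [[-0.003, -0.999, 0.037], [0.003, 0.037, 0.999], [-1.0, 0.003, 0.003]]
wrist_force: [-0.4, -0.3, -0.1]
finger_gap: 1.0
```

```bash
python3 -c "
from h import *
gg(.57,.30,.32,90)"
```

```text
t 41.37 d [ -3.9 100.2 235.5] turn -2.1 or 177.9 q7 1.61 gap 1.0 F [-0.4 -0.3 -0.1]
toolx [-0.003  0.003 -1.   ]
```

Call:
send_rows(
  deltas=[
    [1,-1,14,33,-1],
    [1,-1,14,33,-1],
    [1,-1,14,33,0],
    [1,0,14,33,0],
    [1,0,14,33,0],
    [1,0,14,33,0],
    [1,0,14,33,0],
    [1,0,0,0,0],
    [1,0,0,0,0],
  ],
)

```text
clock: 42.12
ee_pos: [0.5658, 0.2981, 0.3224]
tool_rot: [[0.001, -0.999, 0.045], [-0.001, 0.045, 0.999], [-1.0, -0.001, -0.0]]
wrist_force: [0.4, 0.0, -0.2]
finger_gap: 1.0
```

```bash
python3 -c "
from h import *
look('w7');gg(.577,.302,.16,90)"
```

```text
(841, 131, 65, 19, -7.7, (np.float64(209.0), np.float64(371.0)))
(782, 1, 99, 20, -21.5, (np.float64(107.0), np.float64(337.0)))
(656, 6, 221, 57, 86.1, (np.float64(88.0), np.float64(252.0)))
(577, 307, 80, 43, -5.0, (np.float64(331.0), np.float64(175.0)))
(518, 417, 80, 48, -11.2, (np.float64(428.0), np.float64(120.0)))
(570, 621, 221, 64, 12.6, (np.float64(616.0), np.float64(172.0)))
as placed z=.038
along -12.0 across -5.6 (214, 55, 86.1)
t 42.17 d [162.3 -11.2   3.6] turn -2.5 or 177.5 q7 1.21 gap 0.998 F [ 0.5  1.1 -0.2]
toolx [ 0.001  0.    -1.   ]
```

Call:
send_rows(
  deltas=[
    [1,23,-1,1,1],
    [1,23,-1,1,1],
    [1,23,-1,1,0],
    [1,23,-1,1,0],
    [1,23,-1,1,0],
    [1,23,-1,1,0],
    [1,20,-1,1,0],
    [1,0,0,0,0],
    [1,0,0,0,0],
  ],
)

```text
clock: 42.92
ee_pos: [0.5811, 0.2942, 0.1626]
tool_rot: [[0.009, -0.994, 0.112], [-0.002, 0.112, 0.994], [-1.0, -0.009, -0.001]]
wrist_force: [0.6, -0.1, 0.5]
finger_gap: 0.998
```

```bash
python3 -c "
from h import *
gg(.577,.307,.09,85)"
```

```text
t 42.92 d [72.5  6.8 12.3] turn -1.5 or 178.5 q7 1.25 gap 0.998 F [ 0.6 -0.1  0.5]
toolx [ 0.009 -0.002 -1.   ]
```

Call:
send_rows(
  deltas=[
    [1,10,5,6,-1],
    [1,14,3,6,-0.5],
    [1,16,1,0,0],
    [1,14,1,0,0],
    [1,12,1,0,0],
    [1,7,0,0,0],
    [1,0,0,0,0],
    [1,0,0,0,0],
  ],
)

```text
clock: 43.58
ee_pos: [0.5735, 0.3104, 0.0892]
tool_rot: [[0.016, -0.996, 0.085], [0.003, 0.085, 0.996], [-1.0, -0.016, 0.005]]
wrist_force: [-0.8, -1.3, 0.0]
finger_gap: 0.996
```

```bash
python3 -c "
from h import *
gg(.577,.307,.09,85)"
```

```text
t 43.58 d [-0.7 -2.7 -3.4] turn 0.1 or -179.9 q7 1.29 gap 0.996 F [-0.8 -1.3  0. ]
toolx [ 0.016  0.003 -1.   ]
```

Call:
send_rows(
  deltas=[
    [1,-3,-2,-3,0],
    [1,0,0,0,0],
    [1,0,0,0,0],
    [-1,0,0,0,0],
    [-1,0,0,0,0],
    [-1,0,0,0,0],
    [-1,0,0,0,0],
    [-1,0,0,0,0],
    [-1,0,0,0,0],
    [-1,0,0,0,0],
    [-1,0,0,0,0],
    [-1,0,0,0,0],
    [-1,0,0,0,0],
    [-1,0,0,0,0],
    [-1,0,0,0,0],
    [-1,0,0,0,0],
  ],
)

```text
clock: 44.92
ee_pos: [0.5769, 0.3072, 0.0959]
tool_rot: [[0.02, -0.996, 0.085], [0.005, 0.085, 0.996], [-1.0, -0.02, 0.007]]
wrist_force: [-0.3, 0.1, 0.6]
finger_gap: 0.471
```

```bash
python3 -c "
from h import *
gg(.577,.307,.09,85)"
```

```text
t 44.92 d [ 5.9  1.4 -0.7] turn 0.1 or -179.9 q7 1.29 gap 0.471 F [-0.3  0.1  0.6]
toolx [ 0.02   0.005 -1.   ]
```

Call:
send_rows(
  deltas=[
    [-1,-15,0,0,0],
    [-1,-15,0,0,0],
    [-1,-8,0,0,7],
    [-1,-8,0,0,7],
    [-1,-8,0,0,7],
    [-1,-8,0,0,7],
    [-1,-8,0,0,7],
    [-1,-8,0,0,7],
    [-1,-8,0,0,7],
    [-1,-8,0,0,7],
    [-1,0,0,0,7],
    [-1,0,0,0,7],
    [-1,0,0,0,7],
    [-1,0,0,0,2],
    [-1,0,0,0,0],
  ],
)

```text
clock: 46.17
ee_pos: [0.5711, 0.3068, 0.1905]
tool_rot: [[0.012, -0.068, 0.998], [0.005, 0.998, 0.068], [-1.0, 0.004, 0.012]]
wrist_force: [-0.2, -0.2, -2.2]
finger_gap: 0.466
```

```bash
python3 -c "
from h import *
place(127.5,0,.18)"
```

```text
t 46.17 d [  11.  -159.7   84.9] turn 8.5 or -171.5 q7 0.21 gap 0.466 F [-0.2 -0.2 -2.2]
toolx [ 0.012  0.005 -1.   ]
```

Call:
send_rows(
  deltas=[
    [-1,2,0,0,4.5],
    [-1,2,0,0,4],
    [-1,1,-29,21,0],
    [-1,1,-29,21,0],
    [-1,1,-29,21,0],
    [-1,0,-29,21,0],
    [-1,0,-29,21,0],
    [-1,0,0,0,0],
    [-1,0,0,0,0],
  ],
)

```text
clock: 46.92
ee_pos: [0.6656, 0.1529, 0.179]
tool_rot: [[0.005, 0.061, 0.998], [0.004, 0.998, -0.061], [-1.0, 0.005, 0.005]]
wrist_force: [-0.6, 0.3, -2.3]
finger_gap: 0.469
```

```bash
python3 -c "
from h import *
place(127.5,1.4,.125)"
```

```text
t 46.92 d [54.  -1.1  1.5] turn 1.1 or -178.9 q7 0.34 gap 0.469 F [-0.6  0.3 -2.3]
toolx [ 0.005  0.004 -1.   ]
```

Call:
send_rows(
  deltas=[
    [-1,12,0,2,1],
    [-1,15,0,2,0],
    [-1,14,0,0,0],
    [-1,10,0,0,0],
    [-1,0,0,0,0],
    [-1,0,0,0,0],
  ],
)

```text
clock: 47.42
ee_pos: [0.6675, 0.1565, 0.1198]
tool_rot: [[0.0, 0.074, 0.997], [0.005, 0.997, -0.074], [-1.0, 0.005, -0.0]]
wrist_force: [-0.4, 0.0, -1.2]
finger_gap: 0.472
```

```bash
python3 -c "
from h import *
place(127.5,1.4,.108)"
```

```text
t 47.42 d [11.8 -4.7  0.4] turn 0.3 or -179.7 q7 0.38 gap 0.472 F [-0.4  0.  -1.2]
toolx [ 0.     0.005 -1.   ]
```

Call:
send_rows(
  deltas=[
    [-1,5,-4,0,0],
    [-1,4,-1,0,0],
    [-1,2,0,0,0],
    [-1,1,0,0,0],
    [-1,0,0,0,0],
    [-1,0,0,0,0],
  ],
)

```text
clock: 47.92
ee_pos: [0.6669, 0.1529, 0.1089]
tool_rot: [[0.001, 0.072, 0.997], [0.008, 0.997, -0.072], [-1.0, 0.008, 0.001]]
wrist_force: [-0.2, -0.6, -1.6]
finger_gap: 0.469
```

```bash
python3 -c "
from h import *
place(127.5,1.4,.108)"
```

```text
t 47.92 d [ 0.9 -1.1  0.7] turn 0.5 or -179.5 q7 0.4 gap 0.469 F [-0.2 -0.6 -1.6]
toolx [ 0.001  0.008 -1.   ]
```

Call:
send_rows(
  deltas=[
    [-1,2,-1,0,0],
    [-1,1,0,0,0],
    [-0.05,0,0,0,0],
    [0.1,0,0,0,0],
    [0.3,0,0,0,0],
    [0.5,0,0,0,0],
    [0.6,0,0,0,0],
    [0.6,0,0,0,0],
    [0.6,-10,0,0,0],
    [0.6,-20,0,0,0],
    [0.6,-25,0,0,0],
    [0.6,-25,0,0,0],
  ],
)

```text
clock: 48.92
ee_pos: [0.6653, 0.1506, 0.187]
tool_rot: [[-0.004, 0.073, 0.997], [0.007, 0.997, -0.073], [-1.0, 0.007, -0.005]]
wrist_force: [0.0, -0.0, -0.1]
finger_gap: 0.797
```

Call:
send_rows(
  deltas=[
    [1,-15,0,0,-7],
    [1,-15,0,0,-7],
    [1,-15,0,0,-7],
    [1,-15,0,0,-7],
    [1,-15,0,0,-7],
    [1,-15,0,0,-7],
    [1,-15,0,0,-7],
    [1,0,0,0,-7],
    [1,0,0,0,-7],
    [1,0,0,0,-7],
    [1,0,0,0,-6],
    [1,0,0,0,0],
  ],
)

```text
clock: 49.92
ee_pos: [0.6666, 0.1463, 0.3138]
tool_rot: [[0.011, -0.961, 0.277], [0.004, 0.277, 0.961], [-1.0, -0.009, 0.007]]
wrist_force: [-0.6, 0.0, 0.0]
finger_gap: 1.0
```

```bash
python3 -c "
from h import *
gg(.52,.39,.32,79)"
```

```text
t 49.92 d [ -6.8 208.9 193.2] turn -5.1 or 174.9 q7 1.3 gap 1.0 F [-0.6  0.   0. ]
toolx [ 0.011  0.004 -1.   ]
```

Call:
send_rows(
  deltas=[
    [1,-2,0,0,-3],
    [1,-2,0,0,-2],
    [1,-1,27,30,0],
    [1,-1,27,30,0],
    [1,0,27,30,0],
    [1,0,27,30,0],
    [1,0,27,30,0],
    [1,0,27,30,0],
    [1,0,27,30,0],
    [1,0,0,0,0],
    [1,0,0,0,0],
  ],
)

```text
clock: 50.83
ee_pos: [0.5208, 0.3955, 0.3219]
tool_rot: [[0.015, -0.973, 0.23], [0.0, 0.23, 0.973], [-1.0, -0.014, 0.004]]
wrist_force: [0.8, -1.3, 0.1]
finger_gap: 1.001
```

```bash
python3 -c "
from h import *
look('w8');gg(.518,.415,.16,79)"
```

```text
(685, 62, 97, 23, -24.8, (np.float64(106.0), np.float64(341.0)))
(517, 420, 80, 42, -11.3, (np.float64(342.0), np.float64(155.0)))
(377, 249, 42, 39, 58.5, (np.float64(152.0), np.float64(65.0)))
(567, 674, 216, 149, 0.4, (np.float64(565.0), np.float64(162.0)))
as placed z=.038
along 47.9 across 15.7 (94, 22, -24.8)
t 50.88 d [161.6   9.4  16.5] turn -2.2 or 177.8 q7 0.9 gap 1.002 F [-0.5  0.4 -0.4]
toolx [ 0.014  0.001 -1.   ]
```

Brick at (0.517, 0.420), -11.3°.

Call:
send_rows(
  deltas=[
    [1,23,2,3,-1],
    [1,23,2,3,-1],
    [1,23,2,3,0],
    [1,23,2,3,0],
    [1,23,1,3,0],
    [1,23,1,3,0],
    [1,20,1,3,0],
    [1,0,0,0,0],
    [1,0,0,0,0],
  ],
)

```text
clock: 51.63
ee_pos: [0.5262, 0.4091, 0.1615]
tool_rot: [[0.022, -0.975, 0.22], [0.0, 0.22, 0.975], [-1.0, -0.021, 0.005]]
wrist_force: [0.2, -0.4, 0.2]
finger_gap: 1.001
```

```bash
python3 -c "
from h import *
gg(.517,.42,.09,78.7)"
```

```text
t 51.63 d [71.3 14.4  7.9] turn -1.4 or 178.6 q7 0.99 gap 1.001 F [ 0.2 -0.4  0.2]
toolx [ 0.022  0.    -1.   ]
```

Call:
send_rows(
  deltas=[
    [1,10,7,4,-1],
    [1,14,5,2,0],
    [1,16,1,0,0],
    [1,14,1,0,0],
    [1,10,1,0,0],
    [1,5,0,0,0],
    [1,0,0,0,0],
    [1,0,0,0,0],
  ],
)

```text
clock: 52.3
ee_pos: [0.5182, 0.4183, 0.0968]
tool_rot: [[0.031, -0.978, 0.205], [0.007, 0.205, 0.979], [-0.999, -0.029, 0.013]]
wrist_force: [-0.1, -0.7, 0.2]
finger_gap: 1.001
```

```bash
python3 -c "
from h import *
gg(.517,.42,.09,78.7)"
```

```text
t 52.3 d [6.7 3.7 0.4] turn -0.5 or 179.5 q7 1.03 gap 1.001 F [-0.1 -0.7  0.2]
toolx [ 0.031  0.007 -0.999]
```

Call:
send_rows(
  deltas=[
    [1,2,3,0,-0.5],
    [1,1,0,0,0],
    [1,0,0,0,0],
    [-1,0,0,0,0],
    [-1,0,0,0,0],
    [-1,0,0,0,0],
    [-1,0,0,0,0],
    [-1,0,0,0,0],
    [-1,0,0,0,0],
    [-1,0,0,0,0],
    [-1,0,0,0,0],
    [-1,0,0,0,0],
    [-1,0,0,0,0],
    [-1,0,0,0,0],
    [-1,0,0,0,0],
    [-1,0,0,0,0],
  ],
)

```text
clock: 53.63
ee_pos: [0.5163, 0.4197, 0.0968]
tool_rot: [[0.034, -0.98, 0.196], [0.01, 0.196, 0.981], [-0.999, -0.032, 0.017]]
wrist_force: [-0.3, 0.2, 0.6]
finger_gap: 0.468
```

```bash
python3 -c "
from h import *
gg(.517,.42,.09,78.7)"
```

```text
t 53.63 d [ 6.7  1.9 -0.8] turn 0.0 or -180.0 q7 1.03 gap 0.468 F [-0.3  0.2  0.6]
toolx [ 0.034  0.01  -0.999]
```

Call:
send_rows(
  deltas=[
    [-1,-15,0,0,0],
    [-1,-15,0,0,0],
    [-1,-12,0,0,7],
    [-1,-12,0,0,7],
    [-1,-12,0,0,7],
    [-1,-12,0,0,7],
    [-1,-12,0,0,7],
    [-1,-12,0,0,7],
    [-1,-12,0,0,7],
    [-1,-12,0,0,7],
    [-1,-10,0,0,7],
    [-1,0,0,0,7],
    [-1,0,0,0,7],
    [-1,0,0,0,7],
    [-1,0,0,0,0],
  ],
)

```text
clock: 54.88
ee_pos: [0.5071, 0.4173, 0.2519]
tool_rot: [[0.026, 0.13, 0.991], [0.019, 0.991, -0.131], [-0.999, 0.022, 0.024]]
wrist_force: [-0.1, -0.1, -2.5]
finger_gap: 0.474
```

```bash
python3 -c "
from h import *
place(0,0,.23)"
```

```text
t 54.88 d [  18.4 -369.8  198. ] turn -2.9 or 177.1 q7 -0.18 gap 0.474 F [-0.1 -0.1 -2.5]
toolx [ 0.026  0.019 -0.999]
```

Call:
send_rows(
  deltas=[
    [-1,1,-10,5,-1.5],
    [-1,1,-25,12,-1],
    [-1,1,-35,16,0],
    [-1,1,-35,16,0],
    [-1,1,-35,16,0],
    [-1,1,-35,16,0],
    [-1,1,-35,16,0],
    [-1,1,-35,16,0],
    [-1,1,-35,16,0],
    [-1,0,-35,16,0],
    [-1,0,-35,16,0],
    [-1,0,-30,15,0],
    [-1,0,0,0,0],
    [-1,0,0,0,0],
  ],
)

```text
clock: 56.05
ee_pos: [0.6635, 0.015, 0.2437]
tool_rot: [[0.025, 0.013, 1.0], [0.024, 1.0, -0.014], [-0.999, 0.025, 0.024]]
wrist_force: [0.1, 0.7, -2.8]
finger_gap: 0.469
```

```bash
python3 -c "
from h import *
place(0,1.9,.16)
p=camera_params('wrist');cv2.imwrite('pics/w9.png',get_image('wrist')[:,:,::-1])
for o in(-170,-85,0,85,170):
  for a in(-22,22): print(o,a,proj(p,[*(HC+U*o/1000+np.array([U[1],-U[0]])*a/1000),.038]).round(0))"
```

```text
t 56.05 d [ 83.7   5.8 -10.1] turn 3.8 or -176.2 q7 0.53 gap 0.469 F [ 0.1  0.7 -2.8]
toolx [ 0.025  0.024 -0.999]
-170 -22 [276. 349.]
-170 22 [320. 351.]
-85 -22 [279. 272.]
-85 22 [326. 275.]
0 -22 [282. 184.]
0 22 [333. 187.]
85 -22 [286.  81.]
85 22 [341.  85.]
170 -22 [291. -41.]
170 22 [350. -36.]
```

View pics/w9.png

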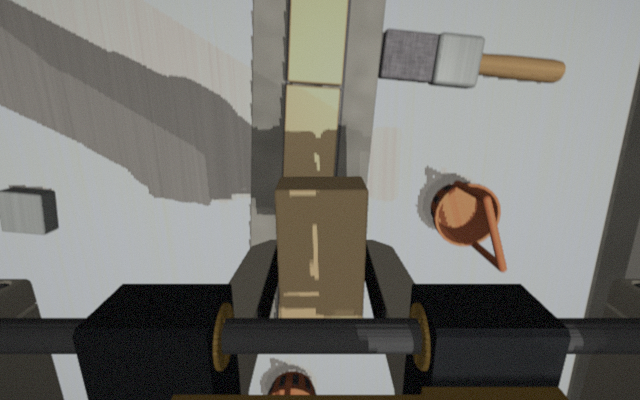

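Picture: the bricks in spaces 2 and 3 lie in line, with their joint at (288–341, 83) against the predicted (286–341, 81–85). Lowering the last brick over the middle joint.

Call:
send_rows(
  deltas=[
    [-1,15,2,-4,2],
    [-1,18,2,-2,2],
    [-1,20,0,-1,0],
    [-1,18,0,0,0],
    [-1,8,0,0,0],
    [-1,0,0,0,0],
    [-1,0,0,0,0],
  ],
)

```text
clock: 56.68
ee_pos: [0.6571, 0.0293, 0.1653]
tool_rot: [[0.027, 0.065, 0.998], [0.029, 0.997, -0.066], [-0.999, 0.03, 0.025]]
wrist_force: [-0.3, -0.6, -1.6]
finger_gap: 0.471
```

```bash
python3 -c "
from h import *
place(0,1.9,.135)"
```

```text
t 56.68 d [30.1 -7.8 -1.9] turn 0.8 or -179.2 q7 0.57 gap 0.471 F [-0.3 -0.6 -1.6]
toolx [ 0.027  0.029 -0.999]
```

Call:
send_rows(
  deltas=[
    [-1,6,-5,-1,1],
    [-1,8,-2,-1,0],
    [-1,8,-1,0,0],
    [-1,2,0,0,0],
    [-1,0,0,0,0],
    [-1,0,0,0,0],
  ],
)

```text
clock: 57.18
ee_pos: [0.6561, 0.0222, 0.1418]
tool_rot: [[0.031, 0.081, 0.996], [0.029, 0.996, -0.082], [-0.999, 0.032, 0.028]]
wrist_force: [-0.0, -0.3, -1.9]
finger_gap: 0.469
```

```bash
python3 -c "
from h import *
place(0,1.9,.135)"
```

```text
t 57.18 d [ 6.8  0.  -1.1] turn -0.1 or 179.9 q7 0.59 gap 0.469 F [-0.  -0.3 -1.9]
toolx [ 0.031  0.029 -0.999]
```

Call:
send_rows(
  deltas=[
    [-1,3,0,-1,0],
    [-1,2,0,0,0],
    [-1,1,0,0,0],
    [-1,1,0,0,0],
    [-1,0,0,0,0],
    [-1,0,0,0,0],
  ],
)

```text
clock: 57.68
ee_pos: [0.6557, 0.0226, 0.136]
tool_rot: [[0.032, 0.081, 0.996], [0.031, 0.996, -0.082], [-0.999, 0.033, 0.03]]
wrist_force: [-0.5, -0.2, 0.7]
finger_gap: 0.465
```

```bash
python3 -c "
from h import *
place(0,1.9,.135)"
```

```text
t 57.68 d [ 0.9 -0.2 -0.6] turn -0.1 or 179.9 q7 0.6 gap 0.465 F [-0.5 -0.2  0.7]
toolx [ 0.032  0.031 -0.999]
```

Call:
send_rows(
  deltas=[
    [-1,1,0,0,0],
    [-0.05,0,0,0,0],
    [0.1,0,0,0,0],
    [0.3,0,0,0,0],
    [0.5,0,0,0,0],
    [0.6,0,0,0,0],
    [0.6,0,0,0,0],
    [0.6,-10,0,0,0],
    [0.6,-20,0,0,0],
    [0.6,-25,0,0,0],
    [0.6,-25,0,0,0],
    [0.6,-25,0,0,0],
  ],
)

```text
clock: 58.68
ee_pos: [0.6506, 0.0188, 0.2403]
tool_rot: [[0.025, 0.083, 0.996], [0.028, 0.996, -0.084], [-0.999, 0.03, 0.022]]
wrist_force: [1.0, 0.3, -0.1]
finger_gap: 0.799
```

Call:
send_rows(
  deltas=[
    [1,-15,0,0,-7],
    [1,-15,0,0,-7],
    [1,-15,0,0,-7],
    [1,-15,0,0,-7],
    [1,-15,0,0,-7],
    [1,-15,0,0,-7],
    [1,-15,0,0,-7],
    [1,-15,0,0,-7],
    [1,-15,0,0,-7],
    [1,-15,0,0,-7],
    [1,-15,0,0,-7],
    [1,0,0,0,-7],
    [1,0,0,0,-7],
    [1,0,25,0,0],
    [1,0,30,0,0],
    [1,0,30,0,0],
    [1,0,30,0,0],
    [1,0,0,0,0],
    [1,0,0,0,0],
  ],
)

```text
clock: 60.27
ee_pos: [0.5222, 0.0075, 0.4296]
tool_rot: [[0.043, -0.999, 0.027], [0.019, 0.028, 0.999], [-0.999, -0.042, 0.02]]
wrist_force: [0.4, 0.8, -0.1]
finger_gap: 0.997
```

Run:
```python
from h import *
p=camera_params('wrist');I=get_image('wrist')[:,:,::-1].copy();print(get_state()['ee_pos'])
D=I.copy();V=np.array([U[1],-U[0]])
for o,z in((-127.5,.038),(-42.5,.038),(42.5,.038),(127.5,.038),(0,.064)):
    q=[proj(p,[*(HC+U*(o+i)/1000+V*j/1000),z]) for i,j in((-40,-22),(40,-22),(40,22),(-40,22))]
    cv2.polylines(D,[np.int32(q).reshape(-1,1,2)],True,(255,0,0) if z<.05 else (0,0,255),1)
S=get_image('scene')[:,:,::-1]
cv2.imwrite('pics/f1.png',np.hstack([cv2.resize(D[100:300,180:500],(480,300)),cv2.resize(S[60:310,220:470],(300,300))]))
```

```text
[0.5222 0.0072 0.4296]
```

View pics/f1.png

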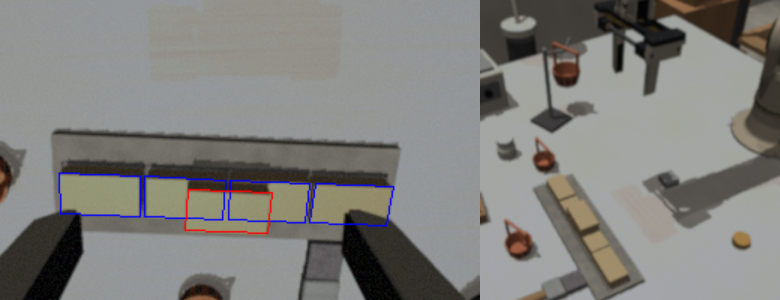

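The check picture shows all four first-course tops on their expected outlines and the top brick on its expected outline over the middle joint. No loose bricks remain, and the basket hangs on the hook. Handing in.

```bash
python3 -c "
from workcell import *
print(job_done(), get_state()['clock'])"
```

```text
the job is handed in; nothing more can be done
the job is handed in; nothing more can be done
```

The hearth is ready, and I handed the job in at about 60 s on the robot's clock; no verdict was reported. I hung the large copper basket by its bail on the stand's hook, then built the wall with all five bricks I found. Four are in the outlined spaces and the fifth lies on top over the middle joint.

**Wall:** in the last picture the four first-course tops and the top brick all matched their expected outlines, to within about 2–3 mm by eye. No loose brick was left on the bench.

**Basket:** it hung upright and let go. I saw this in the scene camera just after release and again in the last picture.

**Bystanders:** those in the last picture stood where they were at the start. I did not measure them one by one, and the flux jar and dish were not checked closely.

**Weak readings:** brick positions taken from mask outlines at a slant were off by up to 6 mm, because the side faces were counted too. I placed by the board's geometry and the close straight-down looks instead. The tool leaned by up to about 5° mid-job, and the moves were corrected for that.

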